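# Proof the recorder drive's belt tensioner under load

## Robot

A 6-joint arm with a two-finger parallel gripper is mounted at the origin on the work surface. World frame = base frame: x ahead of the robot, y to its left, z up, the work surface at z = 0. Lengths are in m, angles in rad, forces in N, time in s.
With the tool pointing down it reaches from about 0.3 to 0.75 m from the base axis. Payload 8.5 kg.
Tool frame: the origin (TCP) lies midway between the tips of the shut fingers; the grasp point (between the pads) lies 19 mm behind it (bot.hold_point_z is the distance from the TCP to the grasp point, in m); z points along the fingers, y is the line along which they close (so a half turn about z gives the same grasp; the last joint's range is limited). The gripper opens to 85 mm and grips with 20 to 120 N. Pads are 22 mm wide; open, the fingers measure 114 mm over their backs; the gripper's body (76 mm by 85 mm) begins 54 mm behind the grasp point. The pads swing forward as they close: fully open they stand 13 mm farther back than shut.
Start: joints at [0.913, 0.381, 1.297, -0, 1.464, -0.215], TCP at [0.236, 0.497, 0.211] pointing down, gripper open.
Joint ranges: [-3.11, 3.11], [-0.89, 2.33], [0.22, 2.48], [-1.42, 4.56], [0.17, 2.85], [-2.88, 2.88]. Speed limits (rad/s): [2.39, 2.39, 3.14, 3.14, 3.14, 3.14].

## Interface

Orientations are given as a rotation vector (axis times angle).
In Python, from bench import bot gives the robot as it stands. The module is installed in compiled form; this text tells all that it offers.
- The arm moves only by the tool apply_moves, never from a script. Its argument "series" is a list of rows, each a list of 3 entries, a list of its own where there are three numbers: the shift along the tool's x, y, z in mm, then the turn, a rotation vector about the tool's x, y, z in degrees, then the finger opening in mm, from 0 to 85.4. A call has 1 to 12 rows; each row is the pose to reach, as a shift and turn from the pose commanded when the call began, along the tool's axes at that moment; what a row does not reach only later rows make up. A row lasts 1/12 s, in which the tool goes at most 41.7 mm and 7.16 degrees, less where a joint would pass 70% of its speed; a pose out of reach is approached as far as the arm can. A call with a gripper value outside its range is refused whole. The fingers move at their own pace and stop on an object; "force" is the grip in N (left out, the last holds). Time passes only in rows, so rows that repeat a pose let the fingers close. It gives the time, the measured TCP pose, the force, the opening and the grip force at its end, in the units of the state.
- bot.state(): the state, without advancing time (a new reading comes with each control period).
- bot.get_image(name): name is "side" or "top" or "wrist"; returns the picture (420x560x3 uint8, red, green, blue); there is no depth.
- bot.get_calibration(name): a dict with "camera_matrix" (3x3 intrinsics, pixels), "k1" (the pictures are not rectified: a ray, as slopes to the right and down, at radius r is drawn at 1 + k1 r^2 times it, then the intrinsics apply), "xyz" and "orientation" of the camera in the world; the wrist camera has in their place "tool_from_camera" (4x4, takes a point from camera to tool coordinates, whose origin is the TCP and whose axes are the flange's). Camera axes: x right, y up, looking along -z (the intrinsics and any distortion apply to the point x, -y, -z); pixel columns grow to the right and rows downward; lengths in m; the calibration is good to about 2 mm. A picture is of the moment at which its call begins: read the wrist's pose just before it. get_calibration takes no time and is no camera call.
- bot.close_job(): hands the job in; it is judged then, once.
The state is a dict: "time_s": time; "qpos": joint angles; "qd": joint speeds; "tau": joint torques, N m; "position": TCP position; "tcp_rot": TCP orientation; "contact_force": force on the tool from outside, world axes, zero at the start; "torque": the same for the moment, N m; "grip_width": finger opening in m; "grip_force": force on a finger pad.
Only numpy, scipy, OpenCV 4.12 (cv2) and the standard library are available. Lean on these libraries where they do the work, as an engineer would, in place of code of your own. Each camera call takes 0.05 s, during which the arm holds its last target. There are 200 camera calls.

## Task

Proof the belt tensioner of the recorder drive under load: stand every brass thumbwheel from the tray upright on the turntable, each wholly on its own green spot, turn the turntable by its black handle anticlockwise (seen from above) one click of 60 degrees and let go, then push the sprung blue tensioner arm by its roller until its chrome pointer stands at the red flag, hold it there for two seconds without overrunning the flag, and let the arm come all the way back. Turn the turntable one more click the same way, let go, and proof the tensioner at the flag once more in the same manner, with the thumbwheels still standing on the turntable. Finally stand all the thumbwheels upright in the tray, leave the turntable on that last click with the arm home, and leave the flag, the bronze sight glass housing, the chrome hub and the red washer where they are.

Things in the scene. Friction and masses are not known exactly. Their poses are not given: they have to be found in the camera images.
- wheel1: brass knurled thumbwheel, one of up to three (may be absent): flange 70 mm diameter and 24 mm high, with a round grip boss 30 mm diameter and 26 mm high on top (50 mm high in all), about 0.25 to 0.5 kg; origin at the centre of its underside, z axis up through the boss. It starts standing in the tray.
- wheel2: brass knurled thumbwheel, one of up to three (may be absent): flange 70 mm diameter and 24 mm high, with a round grip boss 30 mm diameter and 26 mm high on top (50 mm high in all), about 0.25 to 0.5 kg; origin at the centre of its underside, z axis up through the boss. It starts standing in the tray.
- wheel3: brass knurled thumbwheel, one of up to three (may be absent): flange 70 mm diameter and 24 mm high, with a round grip boss 30 mm diameter and 26 mm high on top (50 mm high in all), about 0.25 to 0.5 kg; origin at the centre of its underside, z axis up through the boss. It starts standing in the tray.
- turntable (a joint): angle of the turntable in rad, growing anticlockwise seen from above; starts at 0 (first detent). Spring detents at 0, 1.047 and 2.094 rad pull it in from within about 0.4 rad once let go (up to about 0.5 N m, 5 N at the handle, to leave one); end stops 0.12 rad beyond the outer detents. Disc 260 mm diameter, flat top 24 mm above the bench
- turntable_centre (a point): centre of the turntable disc, on its flat top face (24 mm above the bench); the turning axis is vertical through it
- handle_top (a point): top of the turntable's upright round black handle, 22 mm diameter, rising 66 mm above the disc (top 90 mm above the bench), 105 mm from the turning axis; turns with the disc
- spot1 (a point): centre of a painted green spot, 94 mm diameter, flat on the turntable's top face (70 mm from the axis); turns with the disc
- spot2 (a point): centre of a painted green spot, 94 mm diameter, flat on the turntable's top face (70 mm from the axis); turns with the disc
- spot3 (a point): centre of a painted green spot, 94 mm diameter, flat on the turntable's top face (70 mm from the axis); turns with the disc
- tensioner (a joint): deflection of the blue tensioner arm in rad, 0 at home against its stop, at most 1.15; growing anticlockwise seen from above. Spring about 0.27 N m at home, plus 0.9 N m per rad (about 2 N at the roller at home, 8 N at 0.8 rad); returns home by itself within a second when let go
- flag (a joint): where on the scale the red flag stands, in the same rad as joint tensioner: the pointer stands at the flag when both joints read the same. Between 0.45 and 0.85; held by friction, not to be moved
- pivot (a point): top of the chrome pivot of the tensioner arm, 48 mm above the bench; the arm turns about the vertical axis through it
- roller (a point): top centre of the upright black roller with a brass band at the arm's end, 24 mm diameter, 120 mm from the pivot axis, its top 94 mm and its foot (the arm's upper face) 42 mm above the bench; moves with the arm. To deflect the arm it is pushed sideways anticlockwise about the pivot
- pointer_tip (a point): tip of the chrome pointer, 100 mm from the pivot axis on the side away from the roller, 36 mm above the bench; moves with the arm
- flag_mark (a point): the red flag's mark, 100 mm from the pivot axis, 36 mm above the bench; the flag's blade, 22 mm long radially, 4 mm thick and 34 mm high, stands just outside it. The x axis points away from the pivot, y anticlockwise
- tray_in (a point): centre of the inner floor of the shallow aluminium tray, 4 mm above the bench; inside 242 mm along x by 202 mm along y, walls 4 mm thick and 18 mm high above the bench; a tin chute 85 mm wide comes down to the middle of its +x wall from outside, rising to about 90 mm high some 90 mm beyond that wall
- housing: bronze sight glass housing, loose, 90 mm diameter, 95 mm high, heavy; leave alone; origin at the centre of its underside
- hub: chrome pointer hub, loose, 64 mm diameter and 36 mm high with a flat finger reaching 85 mm along its x; leave alone; origin at the centre of the hub's underside
- washer: red fibre washer disc, loose, 90 mm diameter, 8 mm thick; leave alone; origin at the centre of its underside
Not all that is in view belongs to the job. What is shaped like the wheel1 but pink or turquoise is not meant.

How it is judged:
On the way, in this order (a step that is already met when the one before it is completed fails the run):
1. every thumbwheel stands upright on its own green spot, let go, the turntable still on its first detent ((horizontal distance between wheel1 and spot1 below 0.016 m or horizontal distance between wheel1 and spot2 below 0.016 m or horizontal distance between wheel1 and spot3 below 0.016 m) and (horizontal distance between wheel2 and spot1 below 0.016 m or horizontal distance between wheel2 and spot2 below 0.016 m or horizontal distance between wheel2 and spot3 below 0.016 m) and (horizontal distance between wheel3 and spot1 below 0.016 m or horizontal distance between wheel3 and spot2 below 0.016 m or horizontal distance between wheel3 and spot3 below 0.016 m) and horizontal distance between each of wheel1, wheel2, wheel3 and turntable_centre below 0.128 m and z of wheel1 in the frame of turntable_centre between -0.006 and 0.006 m and angle between each of wheel1, wheel2, wheel3's own z axis and vertical below 0.12 rad and z of wheel2 in the frame of turntable_centre between -0.006 and 0.006 m and z of wheel3 in the frame of turntable_centre between -0.006 and 0.006 m and linear speed of each of wheel1, wheel2, wheel3 below 0.03 m/s and contact force between the fingers and wheel1 below 0.1 N and contact force between the fingers and wheel2 below 0.1 N and contact force between the fingers and wheel3 below 0.1 N and value of joint turntable between -0.07 and 0.07 rad and velocity of joint turntable between -0.05 and 0.05 rad/s), for 0.2 s.
2. the turntable rests one click on, let go, with the tensioner arm home (value of joint turntable between 0.9772 and 1.1172 rad and velocity of joint turntable between -0.05 and 0.05 rad/s and contact force between the fingers and turntable_base below 0.1 N and value of joint tensioner below 0.08 rad), for 0.3 s.
3. the pointer held at the flag for a second with the loaded turntable on the second detent (horizontal distance between pointer_tip and flag_mark below 0.008 m and value of joint turntable between 0.9772 and 1.1172 rad and velocity of joint turntable between -0.05 and 0.05 rad/s and contact force between the fingers and turntable_base below 0.1 N and horizontal distance between each of wheel1, wheel2, wheel3 and turntable_centre below 0.128 m and z of wheel1 in the frame of turntable_centre between -0.006 and 0.006 m and angle between each of wheel1, wheel2, wheel3's own z axis and vertical below 0.12 rad and z of wheel2 in the frame of turntable_centre between -0.006 and 0.006 m and z of wheel3 in the frame of turntable_centre between -0.006 and 0.006 m), for 1 s.
4. the arm is back home and the turntable rests a second click on, let go (value of joint turntable between 2.0244 and 2.1644 rad and velocity of joint turntable between -0.05 and 0.05 rad/s and contact force between the fingers and turntable_base below 0.1 N and value of joint tensioner below 0.08 rad), for 0.3 s.
5. the pointer held at the flag for a second with the loaded turntable on the third detent (horizontal distance between pointer_tip and flag_mark below 0.008 m and value of joint turntable between 2.0244 and 2.1644 rad and velocity of joint turntable between -0.05 and 0.05 rad/s and contact force between the fingers and turntable_base below 0.1 N and horizontal distance between each of wheel1, wheel2, wheel3 and turntable_centre below 0.128 m and z of wheel1 in the frame of turntable_centre between -0.006 and 0.006 m and angle between each of wheel1, wheel2, wheel3's own z axis and vertical below 0.12 rad and z of wheel2 in the frame of turntable_centre between -0.006 and 0.006 m and z of wheel3 in the frame of turntable_centre between -0.006 and 0.006 m), for 1 s.
At the end, for the whole second after the job is handed in: All thumbwheels present stand upright in the tray, at rest and let go; the turntable stands on its third detent (within 0.07 rad) and the tensioner arm is home (below 0.08 rad) (x of wheel1 in the frame of tray_in between -0.1 and 0.1 m and y of wheel1 in the frame of tray_in between -0.08 and 0.08 m and z of wheel1 in the frame of tray_in between -0.006 and 0.006 m and angle between each of wheel1, wheel2, wheel3's own z axis and vertical below 0.12 rad and x of wheel2 in the frame of tray_in between -0.1 and 0.1 m and y of wheel2 in the frame of tray_in between -0.08 and 0.08 m and z of wheel2 in the frame of tray_in between -0.006 and 0.006 m and x of wheel3 in the frame of tray_in between -0.1 and 0.1 m and y of wheel3 in the frame of tray_in between -0.08 and 0.08 m and z of wheel3 in the frame of tray_in between -0.006 and 0.006 m and linear speed of each of wheel1, wheel2, wheel3 below 0.03 m/s and contact force between the fingers and wheel1 below 0.1 N and contact force between the fingers and wheel2 below 0.1 N and contact force between the fingers and wheel3 below 0.1 N and value of joint turntable between 2.0244 and 2.1644 rad and velocity of joint turntable between -0.05 and 0.05 rad/s and value of joint tensioner below 0.08 rad); the robot touches nothing.
It fails at once if a bystander (housing, hub or washer) moved more than 30 mm (distance of any of housing, hub, washer from where it was at the start of the episode above 0.03 m).
It fails at once if the flag was moved more than 8 mm (distance of flag_mark from where it was at the start of the episode above 0.008 m).
It fails at once if the pointer overran the flag by more than 22 mm (y of pointer_tip in the frame of flag_mark above 0.022 m).
Of wheel1, wheel2, wheel3 only 2 to 3 are there at a start; the rules pass over those that are not, and their reading is None.
At some moment in a run one of wheel1, wheel2, wheel3 may be knocked a few centimetres aside while the robot is not near it.
Once in a run the grip may slacken for a moment while it holds something.
It also fails if it takes over 210 s, if anything falls off the work surface, if the arm or the gripper's body presses on something with over 40 N, if the wrist force passes 120 N, or if a joint passes its speed limit or range.

## Working session

There is one attempt and no reset: what is moved stays moved. The work goes in short steps, Python scripts to look and compute and a tool call to move; the robot and the scene stay as the last step left them, time stands still between calls to the robot, and variables do not carry over. Pictures are saved under pics/ and viewed, at most 14 in all, crops included, and the job is handed in when it is done.

Besides the shell and the picture viewer there is one more tool, called after ">>>" as name(argument=value, ...) on one line, values as JSON. apply_moves: Moves the arm, as the interface text tells. Its arguments: {"type":"object","properties":{"series":{"type":"array"},"force":{"type":"number"}},"required":["series"]}

```bash
mkdir -p pics
python3 - <<'E'
from bench import bot
import cv2,json
for n in("top","side"):
    cv2.imwrite(f"pics/{n}0.png",bot.get_image(n)[:,:,::-1]); c=bot.get_calibration(n); print(n,{k:(v.tolist() if hasattr(v,'tolist') else v) for k,v in c.items()})
c=bot.get_calibration("wrist");print(c)
print(bot.state())
E
```

```text
top {'camera_matrix': [[491.51658951814045, 0.0, 272.6688515446347], [0.0, 491.51658951814045, 207.5270254906829], [0.0, 0.0, 1.0]], 'k1': 0.008011941115771056, 'xyz': [0.3276446945131098, 0.09679386125150985, 1.2921112720790338], 'orientation': [0.12274057943074165, -0.14908904308512125, -1.5556771342769167]}
side {'camera_matrix': [[408.2568919765664, 0.0, 282.0721704836881], [0.0, 408.2568919765664, 209.60622895835942], [0.0, 0.0, 1.0]], 'k1': 0.035893287695713566, 'xyz': [0.24146649424023695, -0.6780696810319375, 0.6798241724332184], 'orientation': [0.9168920625647592, -0.15045480977565542, -0.33704448553004834]}
{'camera_matrix': array([[327.23479252,   0.        , 282.79626459],
       [  0.        , 327.23479252, 210.89029313],
       [  0.        ,   0.        ,   1.        ]]), 'k1': -0.07607708989028623, 'tool_from_camera': array([[-2.51177377e-03,  9.59118720e-01,  2.82992883e-01,
         7.13936250e-02],
       [ 9.99996787e-01,  2.31250568e-03,  1.03818236e-03,
        -5.62073493e-04],
       [ 3.41317487e-04,  2.82994582e-01, -9.59121447e-01,
        -1.62482642e-01],
       [ 0.00000000e+00,  0.00000000e+00,  0.00000000e+00,
         1.00000000e+00]])}
{'time_s': 0.1, 'qpos': array([ 9.12705797e-01,  3.81142973e-01,  1.29820551e+00,  1.40933861e-05,
        1.46360764e+00, -2.15308825e-01]), 'qd': array([ 0.00120118, -0.00241732, -0.0020483 ,  0.00040097,  0.00065994,
        0.00031739]), 'tau': array([ 3.66160646e-03, -4.49218476e+01, -2.31657940e+01, -2.46399632e-04,
        3.65231826e-03,  9.01724604e-06]), 'position': array([0.23546197, 0.49671146, 0.21075891]), 'tcp_rot': array([-6.89724865e-01, -3.06433964e+00,  1.93107460e-03]), 'contact_force': array([ 0.33977537,  0.14576062, -0.31853902]), 'torque': array([-0.06056219, -0.04882505,  0.01019494]), 'grip_force': 0.0, 'grip_width': 0.08509141082061793}
```

View pics/top0.png

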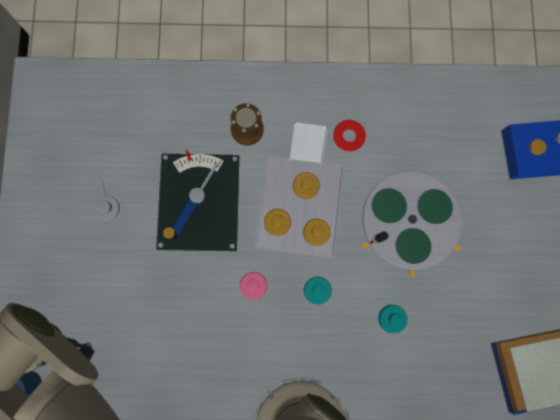

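View pics/side0.png

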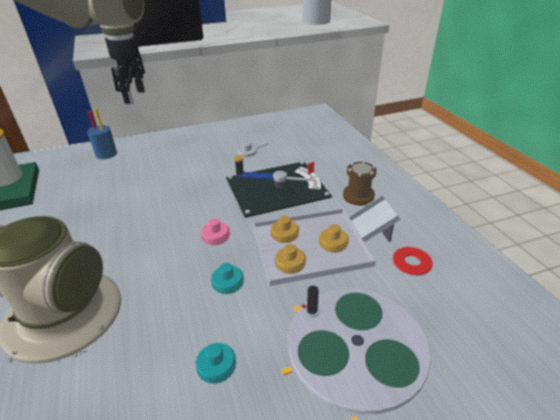

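The top view shows three brass wheels in the tray at (306,185), (278,222) and (317,232). The pink one at (253,286) and the turquoise ones at (318,290) and (393,318) have the wrong colour, so they are not meant. The turntable hub is at (412,220), the handle at (382,237), the spots at (389,205), (435,206) and (413,245). The tensioner pivot is at (197,196), the roller at (169,233) and the flag at (188,155). The side view agrees. I'll enlarge to confirm.

```bash
cat > h.py <<'E'
import numpy as np,cv2
from scipy.spatial.transform import Rotation as R
from scipy.optimize import least_squares
from bench import bot
def cam(n,st=None):
    c=bot.get_calibration(n)
    if n=="wrist":
        T=np.array(c["tool_from_camera"]);r=R.from_rotvec(st["tcp_rot"]).as_matrix()
        Rm=r@T[:3,:3];p=r@T[:3,3]+st["position"]
    else: Rm=R.from_rotvec(c["orientation"]).as_matrix();p=np.array(c["xyz"])
    return np.array(c["camera_matrix"]),c["k1"],Rm,p
def ray(C,px):
    K,k1,Rm,p=C
    d=cv2.undistortPoints(np.array([[px]],float),K,np.array([k1,0,0,0,0.]))[0,0]
    return p,Rm@np.array([d[0],-d[1],-1.])
def atz(C,px,z):
    p,d=ray(C,px);return p+d*(z-p[2])/d[2]
def proj(C,X):
    K,k1,Rm,p=C;q=Rm.T@(np.asarray(X,float)-p);u=np.array([q[0],-q[1]])/-q[2];u=u*(1+k1*(u@u))
    return K[:2,:2]@u+K[:2,2]
def tri(obs):
    A=np.zeros((3,3));b=np.zeros(3)
    for C,px in obs:
        p,d=ray(C,px);d=d/np.linalg.norm(d);M=np.eye(3)-np.outer(d,d);A+=M;b+=M@p
    return np.linalg.solve(A,b)
def blobs(im,lo,hi,amin=30):
    hsv=cv2.cvtColor(im,cv2.COLOR_RGB2HSV);m=cv2.inRange(hsv,lo,hi)
    n,l,s,c=cv2.connectedComponentsWithStats(m)
    return [(c[i].round(1).tolist(),int(s[i,4])) for i in range(1,n) if s[i,4]>=amin]
def shot(n,tag,box=None,f=1):
    st=bot.state();im=bot.get_image(n);cv2.imwrite(f"pics/{tag}_full.png",im[:,:,::-1])
    if box:
        x0,y0,x1,y1=box;cv2.imwrite(f"pics/{tag}.png",cv2.resize(im[y0:y1,x0:x1,::-1],None,fx=f,fy=f,interpolation=cv2.INTER_CUBIC))
    return st,im,cam(n,st)
E
python3 - <<'E'
from h import *
a=cv2.imread("pics/top0.png");b=cv2.imread("pics/side0.png")
cv2.imwrite("pics/topc.png",cv2.resize(a[140:275,150:470],None,fx=2.5,fy=2.5,interpolation=2))
cv2.imwrite("pics/sidec.png",cv2.resize(b[145:405,220:440],None,fx=2.3,fy=2.3,interpolation=2))
for n,i in(("top",a),("side",b)):
    r=i[:,:,::-1].copy()
    print(n,"green",blobs(r,(55,60,30),(85,255,140),150));print("brass",blobs(r,(12,120,80),(28,255,255),25));print("red",blobs(r,(0,150,90),(6,255,255),3))
E
```

```text
top green [([199.0, 206.7], 4939), ([388.8, 205.3], 923), ([434.6, 206.2], 919), ([413.0, 245.5], 953)]
brass [([537.6, 146.7], 163), ([305.8, 185.3], 528), ([277.1, 221.9], 535), ([316.2, 231.8], 540), ([168.2, 232.5], 102), ([519.0, 362.6], 898)]
red [([349.0, 135.1], 631), ([188.2, 155.8], 20), ([371.7, 241.7], 3)]
side green [([19.6, 188.1], 1102), ([358.4, 310.9], 1314), ([323.0, 352.6], 1761), ([391.9, 363.0], 1925)]
brass [([493.0, 144.2], 1905), ([97.9, 118.0], 41), ([1.3, 132.2], 32), ([237.9, 158.3], 33), ([350.4, 190.7], 124), ([284.2, 229.8], 508), ([333.1, 238.7], 539), ([289.8, 259.2], 612), ([286.1, 370.7], 45)]
red [([310.1, 167.1], 27), ([412.2, 260.7], 554)]
```

View pics/topc.png

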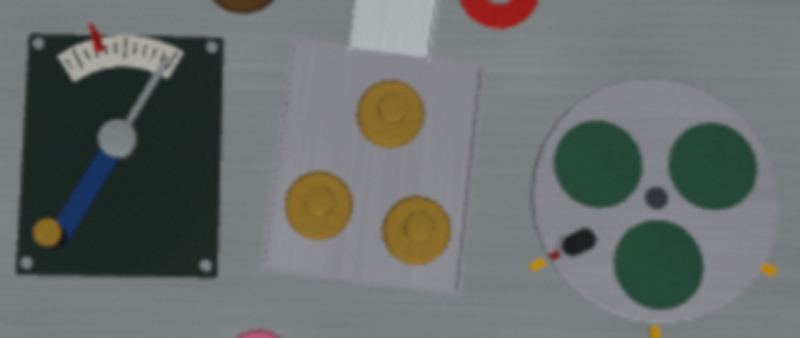

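View pics/sidec.png

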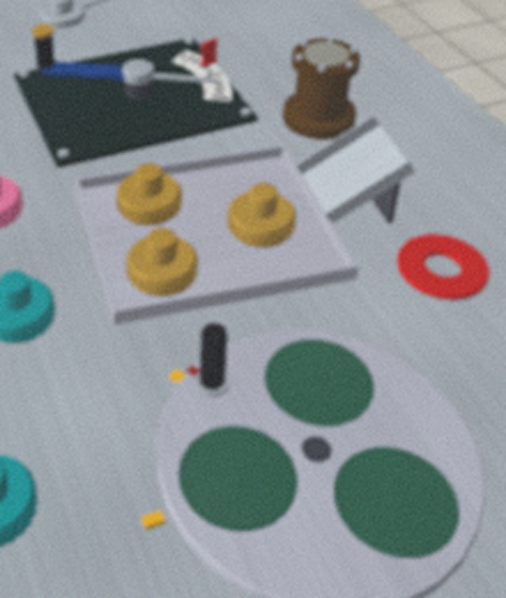

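Brass wheels confirmed: in the crop at (391,113), (319,205) and (417,230). The pointer is at (165,65) and the flag at (97,40).

Run:
```python
from h import *
T=cam("top");S=cam("side")
t=lambda x,y:(150+x/2.5-.3,140+y/2.5-.3)
s=lambda x,y:(220+x/2.3-.3,145+y/2.3-.3)
P={"A":(t(391,108),s(264,190)),"B":(t(319,201),s(150,172)),"C":(t(419,226),s(161,237)),"pivot":(t(117,138),s(138,68)),"roller":(t(47,232),s(41,32)),"handle":(t(586,238),s(214,328)),"hubTT":(t(656,198),s(317,448)),
"s1":((388.8,205.3),(358.4,310.9)),"s2":((434.6,206.2),(391.9,363)),"s3":((413,245.5),(323,352.6)),
"flagtop":(t(95,28),s(209,42)),"tip":(t(165,65),s(200,78)),"hous":(t(240,-40),s(325,50))}
for k,(a,b) in P.items(): print(k,tri([(T,a),(S,b)]).round(4))
for k,a,z in [("A",(305.8,185.3),.028),("B",(277.1,221.9),.028),("C",(316.2,231.8),.028),("s1",(388.8,205.3),.024),("s2",(434.6,206.2),.024),("s3",(413,245.5),.024),("pivot",P["pivot"][0],.048),("roller",P["roller"][0],.094),("handle",P["handle"][0],.09),("hub",P["hubTT"][0],.026),("tip",t(165,65),.036),
 ("tray TL",t(294,42),.018),("TR",t(481,66),.018),("BR",t(459,292),.018),("BL",t(262,270),.018),("hous",t(240,-40),.095),("flagb",t(100,52),.03),("flagt",t(92,25),.06)]: print(k,atz(T,a,z)[:2].round(4))
```

```text
A [ 0.612  -0.0094  0.0539]
B [0.5136 0.0645 0.052 ]
C [ 0.4879 -0.0371  0.0531]
pivot [0.5768 0.2732 0.0473]
roller [0.4718 0.3324 0.0905]
handle [ 0.4727 -0.1974  0.0932]
hubTT [ 0.5245 -0.289   0.0254]
s1 [ 0.56   -0.2295  0.0228]
s2 [ 0.5593 -0.351   0.0219]
s3 [ 0.4545 -0.2894  0.0221]
flagtop [0.6907 0.3015 0.0456]
tip [0.6495 0.228  0.0438]
hous [0.758  0.1454 0.1022]
A [ 0.6097 -0.0102]
B [0.5114 0.0647]
C [ 0.4866 -0.0369]
s1 [ 0.5596 -0.2291]
s2 [ 0.5587 -0.3501]
s3 [ 0.4543 -0.2888]
pivot [0.5762 0.2732]
roller [0.4725 0.3315]
handle [ 0.4731 -0.1982]
hub [ 0.5238 -0.2886]
tip [0.6575 0.2274]
tray TL [0.6895 0.0921]
TR [ 0.6658 -0.1085]
BR [ 0.424 -0.082]
BL [0.4445 0.1225]
hous [0.7532 0.1483]
flagb [0.6722 0.297 ]
flagt [0.6928 0.3016]
```

```bash
cat >> h.py <<'E'
def rel(xyz,ytool=90,st=None):
    """shift mm/turn deg from present pose to tool-down pose whose y axis points at ytool deg"""
    st=st or bot.state();r0=R.from_rotvec(st["tcp_rot"])
    a=np.radians(ytool);y=np.array([np.cos(a),np.sin(a),0]);z=np.array([0,0,-1.]);x=np.cross(y,z)
    r1=R.from_matrix(np.c_[x,y,z])
    return (r0.inv().apply(np.array(xyz)-st["position"])*1000).round(1).tolist(),np.degrees((r0.inv()*r1).as_rotvec()).round(1).tolist()
E
python3 -c "
from h import *
print(rel([.5125,.0646,.18]))"
```

```text
([-435.5, -271.7, 31.0], [-0.1, -0.0, -25.4])
```

>>> apply_moves(series=[[[-435.5,-271.7,31],[0,0,-25.4],60],[[-435.5,-271.7,31],[0,0,-25.4],60],[[-435.5,-271.7,31],[0,0,-25.4],60],[[-435.5,-271.7,31],[0,0,-25.4],60],[[-435.5,-271.7,31],[0,0,-25.4],60],[[-435.5,-271.7,31],[0,0,-25.4],60],[[-435.5,-271.7,31],[0,0,-25.4],60],[[-435.5,-271.7,31],[0,0,-25.4],60],[[-435.5,-271.7,31],[0,0,-25.4],60],[[-435.5,-271.7,31],[0,0,-25.4],60],[[-435.5,-271.7,31],[0,0,-25.4],60],[[-435.5,-271.7,31],[0,0,-25.4],60]], force=40)

```text
time_s: 1.1
position: [0.4976, 0.0874, 0.1818]
tcp_rot: [0.0, -3.141, -0.0]
contact_force: [0.9, 0.2, 0.1]
grip_width: 0.0601
grip_force: 0.0
```

```bash
python3 -c "
from h import *
st,im,C=shot('wrist','w1',(0,0,560,420),1)
print(st['position'],st['tcp_rot'],rel([.5125,.0646,.18]))
for b,a in blobs(im,(12,120,80),(28,255,255),300): print(b,a,atz(C,b,.03))
print(proj(C,[.5114,.0647,.054]),proj(C,[.5114,.0647,.004]))
"
```

```text
[0.49760387 0.08736712 0.18179583] [ 4.52216698e-04 -3.14109374e+00 -2.04955441e-04] ([-11.2, -17.2, 1.1], [-0.1, 0.1, -0.2])
[158.5, 178.3] 3791 [ 0.48481439 -0.03598539  0.03      ]
[259.3, 202.5] 3656 [0.50976774 0.06295622 0.03      ]
[177.7, 272.6] 558 [ 0.5872659  -0.02657077  0.03      ]
[259.42346931 210.88614363] [262.64314401 197.71710349]
```

View pics/w1.png

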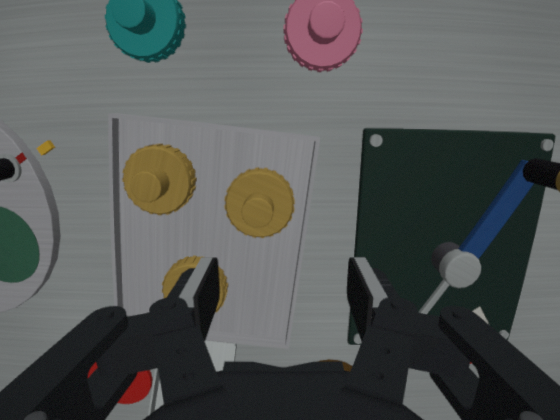

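```bash
python3 -c "
from h import *
print(bot.state()['position'],rel([.511,.064,.031]))"
```

```text
[0.50141525 0.08183136 0.18105848] ([-9.5, -17.4, 150.1], [-0.1, 0.1, -0.2])
```

>>> apply_moves(series=[[[-6,-12,0],[0,0,0],60],[[-6,-12,40],[0,0,0],60],[[-6,-12,80],[0,0,0],60],[[-6,-12,120],[0,0,0],60],[[-6,-12,120],[0,0,0],60],[[-6,-12,120],[0,0,0],60]])

```text
time_s: 1.65
position: [0.5023, 0.0778, 0.0618]
tcp_rot: [0.002, -3.138, -0.001]
contact_force: [0.2, -0.1, 0.5]
grip_width: 0.0601
grip_force: 0.0
```

>>> apply_moves(series=[[[-8.7,-13.8,0],[0,0,0],60],[[-8.7,-13.8,0],[0,0,0],60],[[-8.7,-13.8,30],[0,0,0],60],[[-8.7,-13.8,30],[0,0,0],60],[[-8.7,-13.8,30],[0,0,0],15],[[-8.7,-13.8,30],[0,0,0],15],[[-8.7,-13.8,30],[0,0,0],15],[[-8.7,-13.8,30],[0,0,0],15],[[-8.7,-13.8,30],[0,0,0],15],[[-8.7,-13.8,30],[0,0,0],15]])

```text
time_s: 2.48
position: [0.5131, 0.0637, 0.0343]
tcp_rot: [-0.001, 3.137, -0.0]
contact_force: [-0.2, 0.9, 8.6]
grip_width: 0.015
grip_force: 4.4
```

```bash
python3 -c "
from h import *
st,im,C=shot('wrist','w2',(120,120,440,360),2)
print(st['position'],st['grip_width'],st['grip_force'],st['contact_force'])
im2=bot.get_image('side');cv2.imwrite('pics/s2.png',cv2.resize(im2[150:300,200:400,::-1],None,fx=3,fy=3,interpolation=2))
"
```

```text
[0.51312148 0.06368664 0.03431741] 0.01502893212641646 4.368358938954771 [-0.1777253   0.93025611  8.55657362]
```

View pics/s2.png

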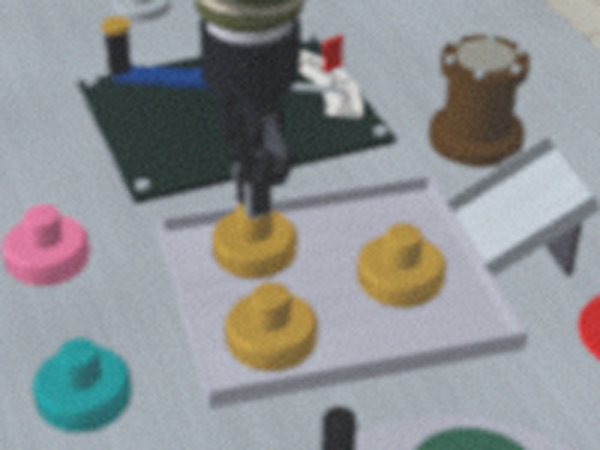

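Side view: the finger tips end at (258,212), about the top of the boss rather than around it. I'll check the wrist view.

View pics/w2.png

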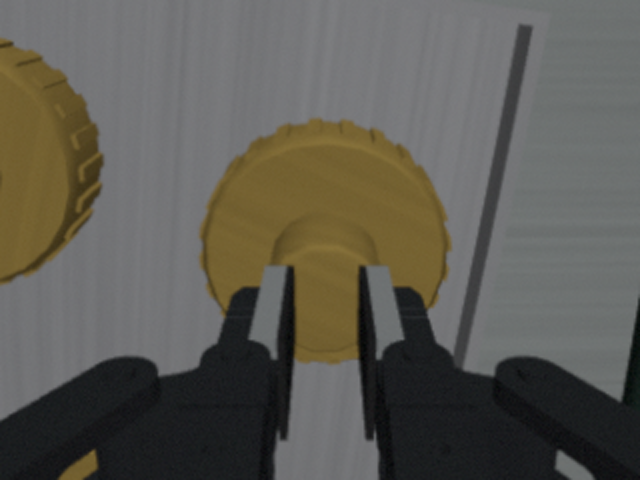

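```bash
python3 -c "
from h import *
st=bot.state();C=cam('wrist',st);r=R.from_rotvec(st['tcp_rot'])
f=lambda t:((proj(C,st['position']+r.apply(t))-120)*2).round(0)
for z in (0,-.01,-.02,-.03):print(z,f([.011,.0075,z]),f([.011,-.0075,z]),f([-.011,.0075,z]))
for z in (.054,.028):print('boss',z,((proj(C,[.511,.064,z])-120)*2).round(0),((proj(C,[.511-.015,.064,z])-120)*2).round(0))
K,k1,Rm,p=C;print(p)
"
```

```text
0 [357. 228.] [301. 228.] [356. 303.]
-0.01 [359. 242.] [299. 242.] [358. 321.]
-0.02 [361. 258.] [298. 258.] [360. 340.]
-0.03 [364. 276.] [296. 276.] [362. 363.]
boss 0.054 [331. 292.] [331. 234.]
boss 0.028 [330. 250.] [330. 199.]
[0.4407321  0.06300921 0.19647459]
```

The tips stand about 20 mm behind the nominal TCP here and closed on top of the boss. Open, go lower in small steps watching the force, and close again.

>>> apply_moves(series=[[[0,0,-6],[0,0,0],55],[[0,0,-6],[0,0,0],55],[[0,0,-6],[0,0,0],55],[[0,0,3],[0,0,0],55],[[0,0,6],[0,0,0],55],[[0,0,9],[0,0,0],55],[[0,0,12],[0,0,0],55],[[0,0,12],[0,0,0],55]])

```text
time_s: 3.25
position: [0.5114, 0.0636, 0.0192]
tcp_rot: [0.001, -3.14, -0.0]
contact_force: [0.1, 0.2, 0.8]
grip_width: 0.055
grip_force: 0.0
```

>>> apply_moves(series=[[[0,0,0],[0,0,0],20],[[0,0,0],[0,0,0],20],[[0,0,0],[0,0,0],20],[[0,0,0],[0,0,0],20],[[0,0,0],[0,0,0],20],[[0,0,0],[0,0,0],20]], force=50)

```text
time_s: 3.75
position: [0.5119, 0.0634, 0.0205]
tcp_rot: [-0.001, 3.141, -0.001]
contact_force: [-2.0, -2.1, 5.2]
grip_width: 0.0277
grip_force: 49.3
```

>>> apply_moves(series=[[[0,0,-35],[0,0,0],20],[[0,0,-75],[0,0,0],20],[[0,0,-110],[0,0,0],20],[[6,-36,-110],[0,0,0],20],[[12,-72,-110],[0,0,0],20],[[18,-108,-110],[0,0,0],20],[[24,-144,-110],[0,0,0],20],[[30,-180,-110],[0,0,0],20],[[36,-216,-110],[0,0,0],20],[[42,-252,-110],[0,0,0],20],[[48,-288,-110],[0,0,0],20],[[54,-324,-110],[0,0,0],20]], force=60)

```text
time_s: 4.75
position: [0.457, -0.2617, 0.1293]
tcp_rot: [0.001, -3.141, -0.002]
contact_force: [0.9, -0.6, -3.8]
grip_width: 0.0277
grip_force: 60.4
```

>>> apply_moves(series=[[[0,0,0],[0,0,0],20],[[0,0,0],[0,0,0],20],[[0,0,0],[0,0,0],20],[[0,0,0],[0,0,0],20]])

```text
time_s: 5.08
position: [0.4579, -0.2592, 0.1297]
tcp_rot: [0.003, -3.141, -0.002]
contact_force: [0.3, 0.3, -3.4]
grip_width: 0.0275
grip_force: 60.8
```

>>> apply_moves(series=[[[4,-29.6,0],[0,0,0],20],[[4,-29.6,30],[0,0,0],20],[[4,-29.6,60],[0,0,0],20],[[4,-29.6,78],[0,0,0],20],[[4,-29.6,83],[0,0,0],20],[[4,-29.6,86],[0,0,0],20],[[4,-29.6,88],[0,0,0],20],[[4,-29.6,88],[0,0,0],20],[[4,-29.6,88],[0,0,0],20]])

```text
time_s: 5.83
position: [0.4545, -0.2903, 0.0432]
tcp_rot: [-0.001, 3.14, -0.002]
contact_force: [-0.7, -0.2, -4.6]
grip_width: 0.0272
grip_force: 61.0
```

>>> apply_moves(series=[[[0,0,1],[0,0,0],20],[[0,0,2],[0,0,0],20],[[0,0,3],[0,0,0],20],[[0,0,3],[0,0,0],20]])

```text
time_s: 6.17
position: [0.4543, -0.2905, 0.0405]
tcp_rot: [-0.001, 3.14, -0.003]
contact_force: [-2.9, 1.9, 7.5]
grip_width: 0.0275
grip_force: 62.4
```

>>> apply_moves(series=[[[0,0,0],[0,0,0],55],[[0,0,0],[0,0,0],55],[[0,0,0],[0,0,0],55],[[0,0,-35],[0,0,0],55],[[0,0,-75],[0,0,0],55],[[-5,40,-75],[0,0,0],55],[[-10,80,-75],[0,0,0],55],[[-15,120,-75],[0,0,0],55],[[-20,160,-75],[0,0,0],55],[[-25,200,-75],[0,0,0],55],[[-30,240,-75],[0,0,0],55],[[-32,254,-75],[0,0,0],55]])

```text
time_s: 7.17
position: [0.4855, -0.0318, 0.1143]
tcp_rot: [-0.006, 3.142, 0.002]
contact_force: [-0.4, 0.6, 0.9]
grip_width: 0.055
grip_force: 0.0
```

```bash
cat > chk.py <<'E'
from h import *
st,im,C=shot('top','t')
for b,a in blobs(im,(12,120,80),(28,255,255),150):
    print('top',b,a,'tray z:',atz(C,b,.028)[:2].round(4),'tt z:',atz(C,b,.048)[:2].round(4))
print('green',[(b,a) for b,a in blobs(im,(55,60,30),(85,255,140),60)])
st=bot.state();print(st['position'].round(4),st['time_s'])
E
python3 chk.py
```

```text
top [537.5, 146.6] 162 tray z: [ 0.7243 -0.6341] tt z: [ 0.718  -0.6226]
top [300.9, 181.6] 229 tray z: [0.6195 0.0027] tt z: [0.6149 0.0042]
top [414.8, 244.7] 633 tray z: [ 0.456  -0.2923] tt z: [ 0.454  -0.2862]
top [518.0, 363.5] 1002 tray z: [ 0.1627 -0.5377] tt z: [ 0.1653 -0.5276]
green [([199.2, 206.5], 4979), ([388.8, 205.4], 916), ([434.6, 206.1], 909), ([407.6, 248.3], 228)]
[ 0.4858 -0.0315  0.1143] 7.2167
```

>>> apply_moves(series=[[[0,-4,0],[0,0,0],55],[[0,-4,30],[0,0,0],55],[[0,-4,45],[0,0,0],55],[[0,-4,45],[0,0,0],55],[[0,-4,45],[0,0,0],55]])

```text
time_s: 7.63
position: [0.4858, -0.0413, 0.069]
tcp_rot: [-0.002, -3.141, -0.0]
contact_force: [-0.4, -0.2, 0.2]
grip_width: 0.0554
grip_force: 0.0
```

Shift y back +4.5 mm, go down 49 mm and grip.

>>> apply_moves(series=[[[-0.5,4.5,0],[0,0,0],55],[[-0.5,4.5,25],[0,0,0],55],[[-0.5,4.5,40],[0,0,0],55],[[-0.5,4.5,49],[0,0,0],55],[[-0.5,4.5,49],[0,0,0],55],[[-0.5,4.5,49],[0,0,0],20],[[-0.5,4.5,49],[0,0,0],20],[[-0.5,4.5,49],[0,0,0],20],[[-0.5,4.5,49],[0,0,0],20],[[-0.5,4.5,49],[0,0,0],20],[[-0.5,4.5,49],[0,0,0],20]])

```text
time_s: 8.55
position: [0.4874, -0.0362, 0.0218]
tcp_rot: [-0.001, 3.138, -0.003]
contact_force: [-1.4, -2.3, 6.5]
grip_width: 0.0274
grip_force: 58.6
```

>>> apply_moves(series=[[[0,0,-35],[0,0,0],20],[[0,0,-75],[0,0,0],20],[[0,0,-105],[0,0,0],20],[[-12,-32,-105],[0,0,0],20],[[-24,-64,-105],[0,0,0],20],[[-36,-96,-105],[0,0,0],20],[[-48,-128,-105],[0,0,0],20],[[-60,-160,-105],[0,0,0],20],[[-72,-193,-105],[0,0,0],20],[[-72,-193,-105],[0,0,0],20],[[-72,-193,-105],[0,0,0],20],[[-72,-193,-105],[0,0,0],20]])

```text
time_s: 9.55
position: [0.5579, -0.2279, 0.1251]
tcp_rot: [0.001, -3.141, -0.001]
contact_force: [0.6, 0.9, -3.4]
grip_width: 0.0271
grip_force: 61.1
```

>>> apply_moves(series=[[[-2,-1,35],[0,0,0],20],[[-2,-1,65],[0,0,0],20],[[-2,-1,76],[0,0,0],20],[[-2,-1,80],[0,0,0],20],[[-2,-1,82],[0,0,0],20],[[-2,-1,84],[0,0,0],20],[[-2,-1,84],[0,0,0],20],[[-2,-1,84],[0,0,0],20]])

```text
time_s: 10.22
position: [0.561, -0.2297, 0.0423]
tcp_rot: [-0.001, 3.14, -0.002]
contact_force: [0.5, 0.5, -3.5]
grip_width: 0.027
grip_force: 61.0
```

>>> apply_moves(series=[[[0,0,1.5],[0,0,0],20],[[0,0,3],[0,0,0],20],[[0,0,3],[0,0,0],20],[[0,0,2.5],[0,0,0],55],[[0,0,2],[0,0,0],55],[[0,0,2],[0,0,0],55],[[0,0,-35],[0,0,0],55],[[0,0,-72],[0,0,0],55],[[-10,40,-72],[0,0,0],55],[[-20,80,-72],[0,0,0],55],[[-28,120,-72],[0,0,0],55],[[-38,160,-72],[0,0,0],55]])

```text
time_s: 11.22
position: [0.5984, -0.0679, 0.1134]
tcp_rot: [0.0, 3.141, -0.0]
contact_force: [1.4, -0.4, 0.8]
grip_width: 0.0552
grip_force: 0.0
```

>>> apply_moves(series=[[[-12,40,0],[0,0,0],55],[[-12,58,0],[0,0,0],55],[[-12,58,0],[0,0,0],55],[[-12,58,0],[0,0,0],55]])

```text
time_s: 11.55
position: [0.6103, -0.0107, 0.1131]
tcp_rot: [-0.004, 3.142, -0.0]
contact_force: [0.3, -0.4, -0.7]
grip_width: 0.0549
grip_force: 0.0
```

```bash
python3 chk.py; python3 -c "
from h import *
print(rel([.611,-.010,.0205]))"
```

```text
top [537.5, 146.6] 163 tray z: [ 0.7243 -0.6341] tt z: [ 0.718  -0.6226]
top [389.9, 203.2] 606 tray z: [ 0.5645 -0.2312] tt z: [ 0.5607 -0.226 ]
top [414.4, 244.7] 633 tray z: [ 0.456  -0.2913] tt z: [ 0.454  -0.2852]
top [518.3, 363.2] 977 tray z: [ 0.1634 -0.5385] tt z: [ 0.166  -0.5284]
green [([200.1, 206.0], 5010), ([385.7, 210.6], 226), ([434.7, 206.4], 916), ([407.5, 248.3], 228)]
[ 0.6103 -0.0119  0.1131] 11.6
([-0.7, 1.9, 92.6], [-0.0, 0.0, 0.0])
```

>>> apply_moves(series=[[[-0.5,0,40],[0,0,0],55],[[-0.5,0,70],[0,0,0],55],[[-0.5,0,85],[0,0,0],55],[[-0.5,0,92.5],[0,0,0],55],[[-0.5,0,92.5],[0,0,0],55],[[-0.5,0,92.5],[0,0,0],20],[[-0.5,0,92.5],[0,0,0],20],[[-0.5,0,92.5],[0,0,0],20],[[-0.5,0,92.5],[0,0,0],20],[[-0.5,0,92.5],[0,0,0],20],[[-0.5,0,92.5],[0,0,0],20]])

```text
time_s: 12.52
position: [0.6117, -0.0122, 0.0225]
tcp_rot: [-0.001, 3.138, -0.002]
contact_force: [-1.0, -2.5, 7.2]
grip_width: 0.0273
grip_force: 59.1
```

>>> apply_moves(series=[[[0,0,-35],[0,0,0],20],[[0,0,-75],[0,0,0],20],[[0,0,-105],[0,0,0],20],[[6,-38,-105],[0,0,0],20],[[12,-76,-105],[0,0,0],20],[[18,-114,-105],[0,0,0],20],[[24,-152,-105],[0,0,0],20],[[30,-190,-105],[0,0,0],20],[[36,-228,-105],[0,0,0],20],[[42,-266,-105],[0,0,0],20],[[48,-304,-105],[0,0,0],20],[[53,-338,-105],[0,0,0],20]])

```text
time_s: 13.52
position: [0.557, -0.3516, 0.1255]
tcp_rot: [-0.0, -3.141, -0.001]
contact_force: [-0.5, -0.3, -5.2]
grip_width: 0.0269
grip_force: 61.0
```

>>> apply_moves(series=[[[0,0,0],[0,0,0],20],[[0,0,0],[0,0,0],20],[[0,0,0],[0,0,0],20]])

```text
time_s: 13.77
position: [0.5578, -0.3489, 0.1253]
tcp_rot: [0.001, -3.141, -0.002]
contact_force: [-0.1, 1.6, -4.0]
grip_width: 0.0272
grip_force: 61.1
```

>>> apply_moves(series=[[[-1,-2,35],[0,0,0],20],[[-1,-2,65],[0,0,0],20],[[-1,-2,76],[0,0,0],20],[[-1,-2,80],[0,0,0],20],[[-1,-2,83],[0,0,0],20],[[-1,-2,85],[0,0,0],20],[[-1,-2,86],[0,0,0],20],[[-1,-2,86],[0,0,0],20]])

```text
time_s: 14.43
position: [0.5599, -0.3515, 0.0425]
tcp_rot: [-0.002, 3.139, -0.003]
contact_force: [-1.6, 3.9, 4.8]
grip_width: 0.0271
grip_force: 62.0
```

>>> apply_moves(series=[[[0,0,-0.5],[0,0,0],55],[[0,0,-1],[0,0,0],55],[[0,0,-1],[0,0,0],55],[[0,0,-35],[0,0,0],55],[[0,0,-75],[0,0,0],55],[[0,0,-107],[0,0,0],55],[[15,26,-107],[0,0,7],55],[[30,52,-107],[0,0,14],55],[[45,78,-107],[0,0,21],55],[[60,104,-107],[0,0,28],55],[[75,130,-107],[0,0,35],55],[[87,153,-107],[0,0,42],55]])

```text
time_s: 15.43
position: [0.471, -0.1973, 0.1471]
tcp_rot: [1.134, 2.929, -0.0]
contact_force: [1.4, 0.2, -0.2]
grip_width: 0.0556
grip_force: 0.0
```

>>> apply_moves(series=[[[0,0,0],[0,0,80],55],[[0,0,0],[0,0,80],55],[[0,0,0],[0,0,80],55],[[0,0,0],[0,0,80],55],[[0,0,0],[0,0,80],55],[[0,0,0],[0,0,80],55],[[0,0,0],[0,0,80],55],[[0,0,0],[0,0,80],55],[[0,0,0],[0,0,80],55],[[0,0,0],[0,0,80],55],[[0,0,0],[0,0,80],55],[[0,0,0],[0,0,80],55]])

```text
time_s: 16.43
position: [0.4721, -0.1988, 0.147]
tcp_rot: [2.75, 1.516, 0.001]
contact_force: [0.2, -0.2, -0.3]
grip_width: 0.0547
grip_force: 0.0
```

```bash
python3 chk.py; python3 -c "
from h import *
print(rel([.473,-.198,.15],-60))"
```

```text
top [537.5, 146.6] 162 tray z: [ 0.7243 -0.6341] tt z: [ 0.718  -0.6226]
top [384.2, 201.1] 294 tray z: [ 0.5699 -0.2163] tt z: [ 0.5661 -0.2114]
top [518.5, 363.1] 960 tray z: [ 0.1636 -0.539 ] tt z: [ 0.1662 -0.5289]
green [([199.7, 207.0], 5090), ([376.5, 204.9], 113)]
[ 0.4721 -0.1988  0.147 ] 16.4833
([1.1, 0.3, -3.0], [0.1, -0.0, 28.0])
```

>>> apply_moves(series=[[[0,0,-30],[0,0,28],55],[[0,0,-30],[0,0,28],55],[[0,0,-30],[0,0,28],55],[[0,0,-30],[0,0,28],55],[[0,0,-30],[0,0,28],55],[[0,0,-30],[0,0,28],55]])

```text
time_s: 16.98
position: [0.472, -0.1986, 0.1767]
tcp_rot: [3.032, 0.823, 0.0]
contact_force: [0.1, -0.0, 0.6]
grip_width: 0.0554
grip_force: 0.0
```

```bash
cat > chkw.py <<'E'
from h import *
import sys
st,im,C=shot('wrist','w')
for b,a in blobs(im,(12,120,80),(28,255,255),300): print('wrist',b,a,atz(C,b,.048)[:2].round(4),atz(C,b,.028)[:2].round(4))
st,im,C=shot('side','s')
for b,a in blobs(im,(12,120,80),(28,255,255),200): print('side',b,a,atz(C,b,.046)[:2].round(4),atz(C,b,.028)[:2].round(4))
print(st['position'].round(4),st['time_s'])
E
python3 chkw.py;python3 -c "
from h import *
print(rel([.473,-.198,.07],-60))"
```

```text
wrist [364.7, 125.9] 5057 [ 0.5626 -0.2291] [ 0.5646 -0.2337]
wrist [465.2, 196.3] 3904 [ 0.5587 -0.3473] [ 0.5603 -0.3599]
wrist [352.6, 249.0] 2486 [ 0.4609 -0.2839] [ 0.4559 -0.2922]
side [494.6, 145.0] 1860 [1.2695 0.1837] [1.2987 0.2082]
side [352.8, 189.6] 329 [0.737  0.1267] [0.7511 0.1495]
side [359.8, 306.0] 969 [ 0.5574 -0.2358] [ 0.5663 -0.2232]
side [323.4, 347.8] 1223 [ 0.4516 -0.2951] [ 0.4576 -0.2842]
side [393.3, 358.3] 1349 [ 0.5552 -0.3562] [ 0.5641 -0.3471]
[ 0.4719 -0.1986  0.1767] 17.0333
([1.2, 0.0, 106.6], [0.0, -0.0, 0.3])
```

View pics/w_full.png

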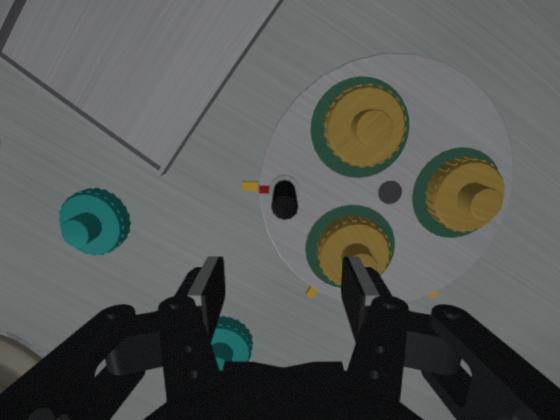

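All three wheels stand on their spots in the wrist view: (365,126), (465,196) and (353,249). The handle top is at (286,211).

```bash
python3 -c "
from h import *
C=cam('wrist',bot.state())
print(atz(C,(286,210),.09),atz(C,(284,184),.024))
c=np.array([.524,-.2886]);
for a in (120,140,160,170,180,240): print(a,(c+.105*np.array([np.cos(np.radians(a)),np.sin(np.radians(a))])).round(4))
"
```

```text
[ 0.47265585 -0.20185547  0.09      ] [ 0.47833899 -0.19704657  0.024     ]
120 [ 0.4715 -0.1977]
140 [ 0.4436 -0.2211]
160 [ 0.4253 -0.2527]
170 [ 0.4206 -0.2704]
180 [ 0.419  -0.2886]
240 [ 0.4715 -0.3795]
```

>>> apply_moves(series=[[[0.5,0,40],[0,0,0],50],[[0.5,0,80],[0,0,0],50],[[0.5,0,110],[0,0,0],50],[[0.5,0,128],[0,0,0],50],[[0.5,0,128],[0,0,0],50],[[0.5,0,128],[0,0,0],50],[[0.5,0,128],[0,0,0],12],[[0.5,0,128],[0,0,0],12],[[0.5,0,128],[0,0,0],12],[[0.5,0,128],[0,0,0],12],[[0.5,0,128],[0,0,0],12],[[0.5,0,128],[0,0,0],12]], force=30)

```text
time_s: 18.08
position: [0.4735, -0.1993, 0.0503]
tcp_rot: [3.031, 0.813, 0.004]
contact_force: [1.5, -1.5, 7.2]
grip_width: 0.0206
grip_force: 30.0
```

```bash
cat > arc.py <<'E'
from h import *
import sys
a0,a1,n,dz=map(float,sys.argv[1:5]);c=np.array([.524,-.2886]);st=bot.state()
print(st['position'].round(4),st['grip_width'],st['grip_force'],st['contact_force'].round(1))
r=np.hypot(*(st['position'][:2]-c));a00=np.degrees(np.arctan2(*(st['position'][:2]-c)[::-1]));print('r,ang',r,a00%360)
for a in np.linspace(a0,a1,int(n)):
    p=c+.105*np.array([np.cos(np.radians(a)),np.sin(np.radians(a))]);print(round(a,1),rel([*p,st['position'][2]],a-180))
E
python3 arc.py 120 180 12 0
```

```text
[ 0.4735 -0.1993  0.0503] 0.02059907195097032 29.983280897140503 [ 1.5 -1.5  7.2]
r,ang 0.10261325066013169 119.50618018772737
120.0 ([-0.9, -2.4, -0.0], [0.2, -0.1, 0.0])
125.5 ([-10.9, -1.9, -0.0], [0.2, -0.1, -5.4])
130.9 ([-20.8, -0.5, -0.0], [0.3, -0.1, -10.9])
136.4 ([-30.5, 1.8, -0.0], [0.3, -0.1, -16.3])
141.8 ([-39.9, 5.1, -0.0], [0.3, -0.0, -21.8])
147.3 ([-49.0, 9.2, -0.0], [0.3, -0.0, -27.2])
152.7 ([-57.7, 14.2, -0.0], [0.3, -0.0, -32.7])
158.2 ([-65.8, 20.0, -0.0], [0.3, -0.0, -38.1])
163.6 ([-73.4, 26.6, -0.0], [0.3, 0.0, -43.6])
169.1 ([-80.3, 33.8, 0.0], [0.3, 0.0, -49.0])
174.5 ([-86.4, 41.6, 0.0], [0.3, 0.0, -54.5])
180.0 ([-91.9, 50.0, 0.1], [0.3, 0.0, -60.0])
```

>>> apply_moves(series=[[[-5,0,0],[0,0,-2.7],12],[[-10,0,0],[0,0,-5.4],12],[[-20,1,0],[0,0,-10.9],12],[[-29.7,3.3,0],[0,0,-16.3],12],[[-39.1,6.5,0],[0,0,-21.8],12],[[-48.2,10.6,0],[0,0,-27.2],12],[[-57,15.5,0],[0,0,-32.7],12],[[-65,21.2,0],[0,0,-38.1],12],[[-72.5,27.7,0],[0,0,-43.6],12],[[-79.4,35,0],[0,0,-49],12],[[-85.5,42.7,0],[0,0,-54.5],12],[[-88.5,46.8,0],[0,0,-57.2],12]])

```text
time_s: 19.08
position: [0.4201, -0.282, 0.0502]
tcp_rot: [2.268, 2.173, 0.005]
contact_force: [3.8, 11.4, 13.0]
grip_width: 0.021
grip_force: 30.7
```

>>> apply_moves(series=[[[-2.5,1,0],[0,0,-2.8],12],[[-2.5,1,0],[0,0,-2.8],12],[[-2.5,1,0],[0,0,-2.8],12],[[-2.5,1,0],[0,0,-2.8],12],[[-2.5,1,0],[0,0,-2.8],12],[[-2.5,1,0],[0,0,-2.8],12]])

```text
time_s: 19.58
position: [0.4198, -0.286, 0.0502]
tcp_rot: [2.219, 2.222, -0.002]
contact_force: [-4.9, 0.8, 11.9]
grip_width: 0.0207
grip_force: 30.6
```

```bash
python3 arc.py 180 180 1 0
```

```text
[ 0.4198 -0.286   0.0502] 0.020745819122101886 30.60810148715973 [-4.9  0.8 11.9]
r,ang 0.10419826488483817 178.56743951063393
180.0 ([-2.6, -0.8, 0.0], [0.0, 0.1, 0.1])
```

>>> apply_moves(series=[[[0,0,0],[0,0,0],50],[[0,0,0],[0,0,0],50],[[0,0,0],[0,0,0],50],[[0,0,0],[0,0,0],50],[[0,0,-40],[0,0,0],50],[[0,0,-80],[0,0,0],50],[[0,0,-100],[0,0,0],50],[[40,3,-100],[0,0,-7],50],[[80,6,-100],[0,0,-14],50],[[120,9,-100],[0,0,-21],50],[[160,12,-100],[0,0,-28],50],[[200,15,-100],[0,0,-35],50]])

```text
time_s: 20.58
position: [0.4346, -0.0839, 0.1486]
tcp_rot: [1.442, 2.791, 0.0]
contact_force: [0.8, 0.2, -1.3]
grip_width: 0.05
grip_force: 0.0
```

Run:
```python
from h import *
T=cam('top');S=cam('side')
print('flag c',tri([(T,(188.2,155.8)),(S,(310.1,167.1))]))
st,im,C=shot('top','t3',(350,160,480,280),3)
for b,a in blobs(im,(12,120,80),(28,255,255),60): print(b,a,atz(C,b,.046)[:2].round(4))
print(blobs(im,(0,150,90),(6,255,255),2))
d=cv2.inRange(im,(0,0,0),(45,45,45))[150:300,340:500];n,l,s,c=cv2.connectedComponentsWithStats(d)
print([( (c[i]+[340,150]).round(1),s[i,4]) for i in range(1,n) if s[i,4]>15])
st=bot.state();print(rel([.472,.332,.13],60.8))
```

```text
flag c [0.68530566 0.30106217 0.03141957]
[537.5, 146.6] 162 [ 0.7186 -0.6237]
[412.5, 191.4] 608 [ 0.5931 -0.2865]
[436.9, 232.2] 634 [ 0.487 -0.345]
[168.3, 232.5] 106 [0.4783 0.3414]
[518.5, 363.0] 948 [ 0.1662 -0.53  ]
[([349.0, 135.1], 628), ([188.2, 155.8], 20), ([413.0, 266.5], 2)]
[(array([352. , 258.8]), np.int32(68)), (array([416.9, 257.7]), np.int32(78))]
([308.8, 271.8, 19.9], [0.1, -0.2, -24.8])
```

View pics/t3.png

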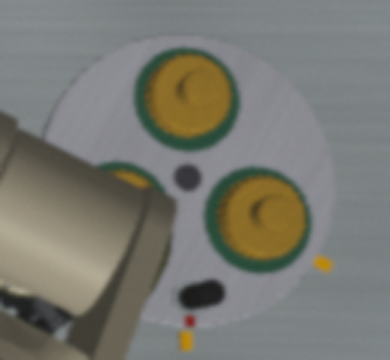

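The view shows the red mark at (190,320) lined up with the orange tick at (186,340). The disc is on the second detent and the wheels are on their spots. On to the roller.

>>> apply_moves(series=[[[305,268,15],[0,0,-25],45],[[305,268,15],[0,0,-25],45],[[305,268,15],[0,0,-25],45],[[305,268,15],[0,0,-25],45],[[305,268,15],[0,0,-25],45],[[305,268,15],[0,0,-25],45],[[305,268,15],[0,0,-25],45],[[305,268,15],[0,0,-25],45],[[305,268,15],[0,0,-25],45],[[305,268,15],[0,0,-25],45],[[305,268,15],[0,0,-25],45],[[305,268,15],[0,0,-25],45]])

```text
time_s: 21.63
position: [0.4788, 0.3191, 0.1329]
tcp_rot: [-0.808, -3.035, 0.001]
contact_force: [0.2, 0.2, 0.0]
grip_width: 0.0449
grip_force: 0.0
```

>>> apply_moves(series=[[[0,0,0],[0,0,0],45],[[0,0,0],[0,0,0],45],[[0,0,0],[0,0,0],45]])

```text
time_s: 21.88
position: [0.4795, 0.3168, 0.1338]
tcp_rot: [-0.815, -3.034, 0.0]
contact_force: [-0.5, -1.1, 0.2]
grip_width: 0.0451
grip_force: 0.0
```

```bash
python3 -c "
from h import *
st=bot.state();print(st['position'],rel([.472,.332,.13],60.8))
st,im,C=shot('wrist','w4',(0,0,560,420),1)
for b,a in blobs(im,(12,120,60),(28,255,255),100): print(b,a,atz(C,b,.094)[:2].round(4))
for X in ([.472,.332,.094],[.5765,.2732,.048]): print(proj(C,X))
"
```

```text
[0.47946746 0.31682228 0.13376664] ([14.1, 9.4, 3.8], [-0.0, -0.0, -0.9])
[296.6, 208.2] 1389 [0.4719 0.3306]
[298.56573726 207.27391642]
[296.19495273 322.98163277]
```

View pics/w4.png

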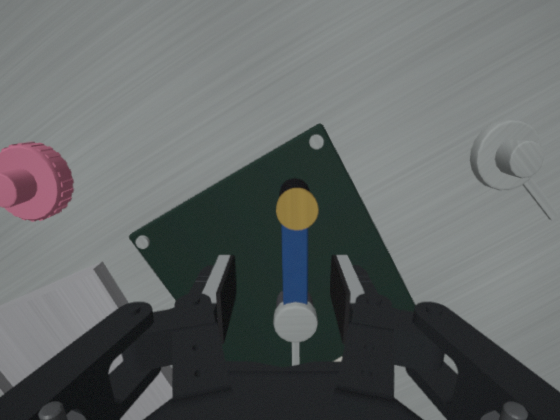

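The roller top is at (297,208), matching (0.472, 0.331).

>>> apply_moves(series=[[[13.5,8.8,0],[0,0,-0.9],45],[[13.5,8.8,0],[0,0,-0.9],45],[[13.5,8.8,30],[0,0,-0.9],45],[[13.5,8.8,60],[0,0,-0.9],45],[[13.5,8.8,77],[0,0,-0.9],45],[[13.5,8.8,77],[0,0,-0.9],45],[[13.5,8.8,77],[0,0,-0.9],45],[[13.5,8.8,77],[0,0,-0.9],15],[[13.5,8.8,77],[0,0,-0.9],15],[[13.5,8.8,77],[0,0,-0.9],15],[[13.5,8.8,77],[0,0,-0.9],15],[[13.5,8.8,77],[0,0,-0.9],15]], force=25)

```text
time_s: 22.93
position: [0.4725, 0.3317, 0.0584]
tcp_rot: [0.788, 3.039, -0.0]
contact_force: [-1.8, -4.2, 5.4]
grip_width: 0.0225
grip_force: 24.2
```

Run:
```python
from h import *
c=np.array([.5765,.2732]);st=bot.state();v=st['position'][:2]-c
print(st['position'].round(4),st['grip_width'],st['grip_force'],st['contact_force'].round(1))
r=np.hypot(*v);a=np.degrees(np.arctan2(v[1],v[0]));print(r,a)
for d in (4,8,12,16,20,24,28,32,36,38,40,42,43.5):
    t=np.radians(a+d);print(d,rel([*(c+r*np.array([np.cos(t),np.sin(t)])),st['position'][2]],a+d-90))
```

```text
[0.4725 0.3317 0.0584] 0.0224802320363914 24.246851205825806 [-1.8 -4.2  5.4]
0.11936315122681675 150.654614775817
4 ([-0.2, -8.3, -0.0], [0.0, 0.1, -3.7])
8 ([-1.1, -16.6, -0.0], [0.0, 0.1, -7.7])
12 ([-2.5, -24.8, -0.0], [0.0, 0.1, -11.7])
16 ([-4.5, -32.9, -0.0], [0.0, 0.1, -15.7])
20 ([-7.0, -40.9, 0.0], [-0.0, 0.1, -19.7])
24 ([-10.1, -48.6, 0.0], [-0.0, 0.1, -23.7])
28 ([-13.7, -56.1, 0.0], [-0.0, 0.1, -27.7])
32 ([-17.8, -63.3, 0.0], [-0.0, 0.1, -31.7])
36 ([-22.4, -70.3, 0.0], [-0.0, 0.1, -35.7])
38 ([-24.9, -73.6, 0.0], [-0.0, 0.1, -37.7])
40 ([-27.5, -76.9, 0.0], [-0.0, 0.1, -39.7])
42 ([-30.3, -80.0, 0.0], [-0.0, 0.1, -41.7])
43.5 ([-32.4, -82.3, 0.0], [-0.0, 0.1, -43.2])
```

>>> apply_moves(series=[[[-0.2,-8.3,0],[0,0,-4],15],[[-1.1,-16.6,0],[0,0,-8],15],[[-2.5,-24.8,0],[0,0,-12],15],[[-4.5,-32.9,0],[0,0,-16],15],[[-7,-40.9,0],[0,0,-20],15],[[-10.1,-48.6,0],[0,0,-24],15],[[-13.7,-56.1,0],[0,0,-28],15],[[-17.8,-63.3,0],[0,0,-32],15],[[-20,-66.8,0],[0,0,-34],15],[[-22.4,-70.3,0],[0,0,-36],15],[[-24.9,-73.6,0],[0,0,-38],15],[[-24.9,-73.6,0],[0,0,-38],15]])

```text
time_s: 23.93
position: [0.4583, 0.2563, 0.0584]
tcp_rot: [-0.245, 3.13, 0.003]
contact_force: [-3.7, 4.0, 4.9]
grip_width: 0.0228
grip_force: 24.9
```

```bash
cat > ten.py <<'E'
from h import *
import sys
tag=sys.argv[1]
c=np.array([.5765,.2732]);st=bot.state();v=st['position'][:2]-c
print(st['time_s'],st['position'].round(4),st['grip_width'],st['contact_force'].round(1),np.hypot(*v),np.degrees(np.arctan2(v[1],v[0]))%360-150.8)
st,im,C=shot('side',tag,(260,145,350,215),6)
st,im,C=shot('top',tag+'t',(160,140,235,205),8)
E
python3 ten.py p1; python3 -c "
import cv2,numpy as np
a=cv2.imread('pics/p1.png');b=cv2.imread('pics/p1t.png')
h=max(a.shape[0],b.shape[0]);f=lambda i:cv2.copyMakeBorder(i,0,h-i.shape[0],0,0,0)
cv2.imwrite('pics/p1c.png',cv2.resize(np.hstack([f(a),f(b)]),(798,364)))"
```

```text
23.9333 [0.4583 0.2563 0.0584] 0.022828352329894327 [-3.7  4.   4.9] 0.11935404331401542 37.34454890316405
```

View pics/p1c.png

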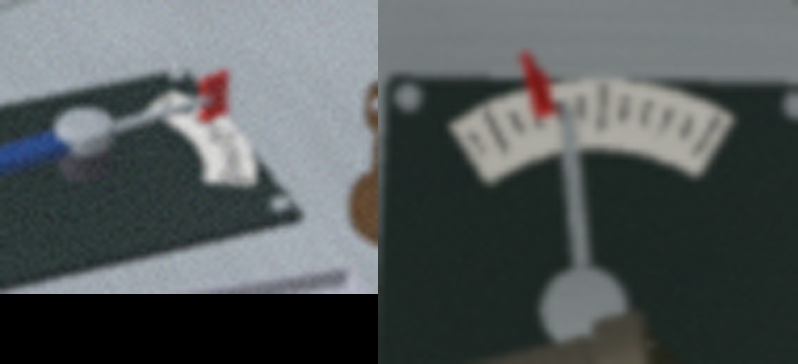

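The pointer tip is at (567,108) and the inner end of the flag at (543,117), so a few degrees remain. I'll compute how far.

Run:
```python
from h import *
T=cam('top');g=lambda x,y:(160+(x-378)/5.6-.4,140+y/5.6-.4)
p=atz(T,g(584,305),.048)[:2];print('pivot',p)
for n,q,z in (('tip',(567,108),.036),('flag in z36',(543,117),.036),('in z20',(543,117),.02),('in z50',(543,117),.05),('mid .036',(536,90),.036),('outer .055',(526,55),.055)):
    v=atz(T,g(*q),z)[:2]-p;print(n,np.hypot(*v),np.degrees(np.arctan2(v[1],v[0])))
c=np.array([.5765,.2732]);st=bot.state();v=st['position'][:2]-c
r=np.hypot(*v);a=np.degrees(np.arctan2(v[1],v[0]))
for d in (2,4,6,6.5,7): 
    t=np.radians(a+d);w=c+r*np.array([np.cos(t),np.sin(t)])-st['position'][:2]
    print(d,(R.from_rotvec(st['tcp_rot']).inv().apply([*w,0])*1000).round(1))
```

```text
pivot [0.57838107 0.27360613]
tip 0.09760543271306898 7.685775185330996
flag in z36 0.09530629013120033 14.664520524182743
in z20 0.10018957915750751 15.448171167305961
in z50 0.09104950672204964 13.909993994094094
mid .036 0.1088984780822718 14.850707060692832
outer .055 0.12042608057670798 14.469650371552998
2 [-0.  -4.2 -0. ]
4 [-0.2 -8.3 -0. ]
6 [ -0.5 -12.5  -0. ]
6.5 [ -0.6 -13.5  -0. ]
7 [ -0.7 -14.6  -0. ]
```

>>> apply_moves(series=[[[0,-4,0],[0,0,-2],15],[[-0.2,-8.2,0],[0,0,-4],15],[[-0.4,-11,0],[0,0,-5.3],15],[[-0.5,-13,0],[0,0,-6.3],15],[[-0.5,-13,0],[0,0,-6.3],15],[[-0.5,-13,0],[0,0,-6.3],15],[[-0.5,-13,0],[0,0,-6.3],15],[[-0.5,-13,0],[0,0,-6.3],15],[[-0.5,-13,0],[0,0,-6.3],15],[[-0.5,-13,0],[0,0,-6.3],15],[[-0.5,-13,0],[0,0,-6.3],15],[[-0.5,-13,0],[0,0,-6.3],15]])

```text
time_s: 25.03
position: [0.4607, 0.244, 0.0584]
tcp_rot: [-0.415, 3.112, 0.003]
contact_force: [-3.1, 3.5, 5.6]
grip_width: 0.0226
grip_force: 25.0
```

```bash
python3 ten.py p2
```

```text
25.0333 [0.4607 0.244  0.0584] 0.022639888087028645 [-3.1  3.5  5.6] 0.11938277053357507 43.343482566047015
```

View pics/p2t.png

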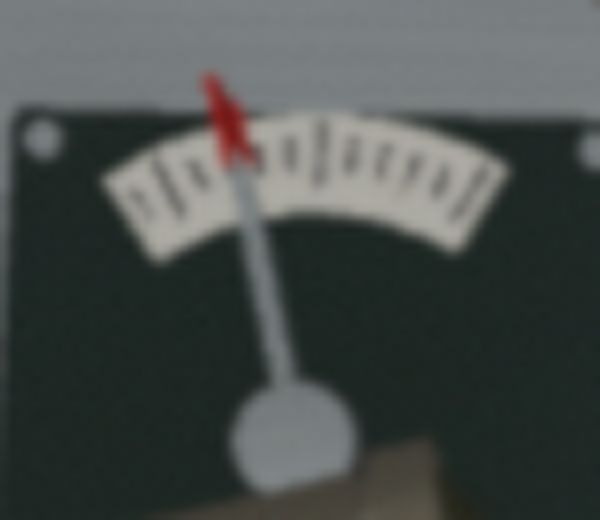

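The pointer tip at (240,165) meets the flag's inner end at (238,160): at the flag. Hold, then bring it back along the arc.

>>> apply_moves(series=[[[0,0,0],[0,0,0],15],[[0,0,0],[0,0,0],15],[[0,0,0],[0,0,0],15],[[0,0,0],[0,0,0],15],[[0,0,0],[0,0,0],15],[[0,0,0],[0,0,0],15],[[0,0,0],[0,0,0],15],[[0,0,0],[0,0,0],15],[[0,0,0],[0,0,0],15],[[0,0,0],[0,0,0],15],[[0,0,0],[0,0,0],15],[[0,0,0],[0,0,0],15]])

```text
time_s: 26.13
position: [0.4607, 0.244, 0.0584]
tcp_rot: [-0.415, 3.112, 0.003]
contact_force: [-3.8, 4.5, 6.4]
grip_width: 0.0226
grip_force: 25.0
```

>>> apply_moves(series=[[[0,0,0],[0,0,0],15],[[0,0,0],[0,0,0],15],[[0,0,0],[0,0,0],15],[[0,0,0],[0,0,0],15],[[0,0,0],[0,0,0],15],[[0,0,0],[0,0,0],15],[[0,0,0],[0,0,0],15],[[0,0,0],[0,0,0],15],[[0,0,0],[0,0,0],15],[[0,0,0],[0,0,0],15],[[0,0,0],[0,0,0],15],[[0,0,0],[0,0,0],15]])

```text
time_s: 27.13
position: [0.4607, 0.244, 0.0583]
tcp_rot: [-0.415, 3.112, 0.003]
contact_force: [-4.4, 5.0, 6.1]
grip_width: 0.0225
grip_force: 25.0
```

>>> apply_moves(series=[[[-0.3,8.3,0],[0,0,4],15],[[-1.2,16.6,0],[0,0,8],15],[[-2.6,24.8,0],[0,0,12],15],[[-4.6,32.9,0],[0,0,16],15],[[-7.2,40.8,0],[0,0,20],15],[[-10.3,48.6,0],[0,0,24],15],[[-14,56,0],[0,0,28],15],[[-18.1,63.3,0],[0,0,32],15],[[-22.8,70.2,0],[0,0,36],15],[[-27.9,76.7,0],[0,0,40],15],[[-33,82,0],[0,0,43.5],15],[[-33,82,0],[0,0,43.5],15]])

```text
time_s: 28.13
position: [0.4723, 0.3313, 0.0584]
tcp_rot: [0.77, 3.042, 0.002]
contact_force: [0.9, -1.9, 5.3]
grip_width: 0.0225
grip_force: 25.0
```

```bash
python3 ten.py p3
```

```text
28.1333 [0.4723 0.3313 0.0584] 0.022529024698141414 [ 0.9 -1.9  5.3] 0.11932396481116712 0.0360703208256723
```

>>> apply_moves(series=[[[0,0,0],[0,0,0],50],[[0,0,0],[0,0,0],50],[[0,0,0],[0,0,0],50],[[0,0,0],[0,0,0],50],[[0,0,-40],[0,0,0],50],[[0,0,-80],[0,0,0],50],[[0,0,-100],[0,0,0],50],[[0,0,-100],[0,0,0],50]])

```text
time_s: 28.9
position: [0.4725, 0.3318, 0.1614]
tcp_rot: [0.765, 3.04, 0.008]
contact_force: [-0.1, 0.1, -0.3]
grip_width: 0.05
grip_force: 0.0
```

```bash
python3 -c "
from h import *
print(rel([.4195,-.287,.158],0))"
```

```text
([-246.2, -570.1, 0.9], [0.5, 0.1, 61.7])
```

>>> apply_moves(series=[[[-246,-570,0],[0,0,61.5],50],[[-246,-570,0],[0,0,61.5],50],[[-246,-570,0],[0,0,61.5],50],[[-246,-570,0],[0,0,61.5],50],[[-246,-570,0],[0,0,61.5],50],[[-246,-570,0],[0,0,61.5],50],[[-246,-570,0],[0,0,61.5],50],[[-246,-570,0],[0,0,61.5],50],[[-246,-570,0],[0,0,61.5],50],[[-246,-570,0],[0,0,61.5],50]])

```text
time_s: 29.73
position: [0.4339, -0.0859, 0.1559]
tcp_rot: [-2.221, -2.221, 0.0]
contact_force: [0.5, 0.8, -0.2]
grip_width: 0.0499
grip_force: 0.0
```

```bash
python3 chk.py; python3 -c "
from h import *
print(bot.state()['position'],rel([.4195,-.287,.158],0))"
```

```text
top [537.6, 146.6] 163 tray z: [ 0.7243 -0.6344] tt z: [ 0.718  -0.6228]
top [412.3, 191.4] 607 tray z: [ 0.5969 -0.2915] tt z: [ 0.5926 -0.2853]
top [436.9, 232.1] 629 tray z: [ 0.4895 -0.3514] tt z: [ 0.487  -0.3443]
top [518.6, 362.9] 942 tray z: [ 0.1641 -0.5393] tt z: [ 0.1667 -0.5292]
green [([199.6, 206.6], 4994), ([408.6, 197.4], 206), ([430.6, 235.5], 215)]
[ 0.4343 -0.0926  0.1559] 29.7833
[ 0.43428317 -0.09256248  0.15592527] ([-194.5, -14.4, -1.6], [-0.0, 0.1, -0.1])
```

>>> apply_moves(series=[[[-185,-14,0],[0,0,0],50],[[-185,-14,0],[0,0,0],50],[[-185,-14,0],[0,0,0],50],[[-185,-14,0],[0,0,0],50],[[-185,-14,0],[0,0,0],50],[[-185,-14,0],[0,0,0],50],[[-185,-14,0],[0,0,0],50],[[-185,-14,0],[0,0,0],50]])

```text
time_s: 30.45
position: [0.4215, -0.2681, 0.156]
tcp_rot: [-2.215, -2.225, -0.0]
contact_force: [-0.5, 1.5, 0.3]
grip_width: 0.0499
grip_force: 0.0
```

```bash
python3 chkw.py; python3 -c "
from h import *
print(rel([.4195,-.287,.049],0))"
```

```text
wrist [365.0, 152.6] 5673 [ 0.4892 -0.2264] [ 0.4942 -0.2286]
wrist [469.8, 222.1] 4905 [ 0.5887 -0.2867] [ 0.6011 -0.2933]
wrist [347.1, 273.8] 1944 [ 0.4807 -0.3368] [ 0.4851 -0.3471]
side [494.0, 144.7] 1873 [1.2693 0.186 ] [1.2985 0.2105]
side [352.1, 189.5] 284 [0.7355 0.1278] [0.7495 0.1507]
side [326.4, 315.5] 998 [ 0.4868 -0.2333] [ 0.4938 -0.2207]
side [390.7, 324.8] 1100 [ 0.5891 -0.295 ] [ 0.599  -0.2841]
side [356.1, 370.7] 1428 [ 0.4842 -0.3543] [ 0.4911 -0.3451]
[ 0.4217 -0.2679  0.1562] 30.5
([-19.2, -2.4, 107.4], [-0.0, -0.0, 0.3])
```

All three wheels stand. Descend onto the handle and grip.

>>> apply_moves(series=[[[-20,-2,0],[0,0,0],50],[[-20,-2,25],[0,0,0],50],[[-20,-2,55],[0,0,0],50],[[-20,-2,85],[0,0,0],50],[[-20,-2,107],[0,0,0],50],[[-20,-2,107],[0,0,0],50],[[-20,-2,107],[0,0,0],12],[[-20,-2,107],[0,0,0],12],[[-20,-2,107],[0,0,0],12],[[-20,-2,107],[0,0,0],12],[[-20,-2,107],[0,0,0],12],[[-20,-2,107],[0,0,0],12]], force=30)

```text
time_s: 31.55
position: [0.4197, -0.2895, 0.0513]
tcp_rot: [2.215, 2.226, -0.002]
contact_force: [-5.5, 0.3, 5.6]
grip_width: 0.0206
grip_force: 29.8
```

```bash
python3 arc.py 180 240 3 0
```

```text
[ 0.4197 -0.2895  0.0513] 0.020564089817444304 29.801663160324097 [-5.5  0.3  5.6]
r,ang 0.10434813327601984 180.47687500381025
180.0 ([0.9, -0.7, -0.0], [0.0, 0.1, 0.3])
210.0 ([-51.7, 13.2, 0.1], [-0.0, 0.1, -29.7])
240.0 ([-90.3, 51.4, 0.2], [-0.0, 0.1, -59.7])
```

>>> apply_moves(series=[[[-5,0,0],[0,0,-2.7],12],[[-10,0,0],[0,0,-5.4],12],[[-20,1.2,0],[0,0,-10.9],12],[[-29.7,3.7,0],[0,0,-16.3],12],[[-39.1,7,0],[0,0,-21.8],12],[[-48.2,11.2,0],[0,0,-27.2],12],[[-57,16.2,0],[0,0,-32.7],12],[[-65,22,0],[0,0,-38.1],12],[[-72.5,28.7,0],[0,0,-43.6],12],[[-79.4,36,0],[0,0,-49],12],[[-85.5,43.7,0],[0,0,-54.5],12],[[-88.5,47.8,0],[0,0,-57.2],12]])

```text
time_s: 32.55
position: [0.4659, -0.3778, 0.0508]
tcp_rot: [-0.871, -3.013, 0.002]
contact_force: [-14.1, 1.4, 4.4]
grip_width: 0.0204
grip_force: 30.3
```

>>> apply_moves(series=[[[-2,0.5,0],[0,0,-2],12],[[-2,0.5,0],[0,0,-2],12],[[-2,0.5,0],[0,0,-2],12],[[-2,0.5,0],[0,0,-2],12]])

```text
time_s: 32.88
position: [0.4693, -0.38, 0.0509]
tcp_rot: [0.827, 3.03, -0.007]
contact_force: [-6.2, -6.5, -2.9]
grip_width: 0.0209
grip_force: 29.7
```

>>> apply_moves(series=[[[0,0,0],[0,0,0],50],[[0,0,0],[0,0,0],50],[[0,0,0],[0,0,0],50],[[0,0,0],[0,0,0],50],[[0,0,-40],[0,0,0],50],[[0,0,-80],[0,0,0],50],[[0,0,-110],[0,0,0],50],[[0,0,-110],[0,0,0],50],[[0,0,-110],[0,0,0],50]])

```text
time_s: 33.63
position: [0.4705, -0.3785, 0.1614]
tcp_rot: [0.827, 3.027, -0.003]
contact_force: [-0.5, -0.0, -0.7]
grip_width: 0.0504
grip_force: 0.0
```

```bash
python3 chkw.py; python3 -c "
from h import *
print(rel([.472,.3313,.16],61.5))"
```

```text
wrist [366.2, 125.1] 5524 [ 0.4507 -0.288 ] [ 0.4538 -0.2841]
wrist [471.8, 196.2] 4597 [ 0.5532 -0.2329] [ 0.5637 -0.225 ]
wrist [352.8, 250.0] 3144 [ 0.5439 -0.3486] [ 0.5538 -0.349 ]
side [492.7, 144.0] 1910 [1.269  0.1912] [1.2982 0.2159]
side [349.1, 305.9] 386 [ 0.5381 -0.2282] [ 0.5465 -0.2154]
side [321.3, 347.2] 1219 [ 0.4486 -0.2927] [ 0.4545 -0.2817]
side [391.6, 359.2] 1336 [ 0.5515 -0.3567] [ 0.5603 -0.3475]
[ 0.47   -0.3779  0.1595] 33.6833
([358.5, 611.7, -0.4], [0.0, -0.1, -2.1])
```

>>> apply_moves(series=[[[358,612,0],[0,0,-2],45],[[358,612,0],[0,0,-2],45],[[358,612,0],[0,0,-2],45],[[358,612,0],[0,0,-2],45],[[358,612,0],[0,0,-2],45],[[358,612,0],[0,0,-2],45],[[358,612,0],[0,0,-2],45],[[358,612,0],[0,0,-2],45],[[358,612,0],[0,0,-2],45],[[358,612,0],[0,0,-2],45],[[358,612,0],[0,0,-2],45],[[358,612,0],[0,0,-2],45]])

```text
time_s: 34.73
position: [0.471, 0.1238, 0.1583]
tcp_rot: [-0.775, -3.042, 0.001]
contact_force: [1.3, -0.2, -0.1]
grip_width: 0.0449
grip_force: 0.0
```

```bash
python3 chk.py; python3 -c "
from h import *
T=cam('top');im=cv2.imread('pics/t_full.png')[:,:,::-1].copy()
for b,a in blobs(im,(0,150,90),(6,255,255),1):
  if b[0]>350 and b[1]>150: v=atz(T,b,.025)[:2]-[.524,-.2886];print(b,a,np.hypot(*v),np.degrees(np.arctan2(v[1],v[0]))%360)
print(rel([.472,.3313,.16],61.5))"
```

```text
top [537.5, 146.6] 161 tray z: [ 0.7243 -0.6341] tt z: [ 0.718  -0.6226]
top [389.6, 204.8] 613 tray z: [ 0.5602 -0.2302] tt z: [ 0.5565 -0.2251]
top [436.4, 206.1] 612 tray z: [ 0.5583 -0.3534] tt z: [ 0.5546 -0.3463]
top [413.8, 245.8] 632 tray z: [ 0.4531 -0.2896] tt z: [ 0.4511 -0.2835]
top [519.0, 362.5] 913 tray z: [ 0.1651 -0.5404] tt z: [ 0.1677 -0.5303]
green [([187.3, 204.3], 3154), ([387.0, 205.6], 218), ([429.6, 208.4], 200), ([410.1, 244.6], 243)]
[0.4701 0.1301 0.1583] 34.7833
[454.3, 243.7] 3 0.12530734748367112 239.33123143496073
([93.7, 178.1, -1.1], [0.1, -0.2, 0.2])
```

>>> apply_moves(series=[[[90,170,0],[0,0,0],45],[[90,170,0],[0,0,0],45],[[90,170,0],[0,0,0],45],[[90,170,0],[0,0,0],45],[[90,170,0],[0,0,0],45],[[90,170,0],[0,0,0],45],[[90,170,0],[0,0,0],45],[[90,170,0],[0,0,0],45]])

```text
time_s: 35.45
position: [0.4739, 0.3134, 0.1584]
tcp_rot: [-0.775, -3.043, 0.003]
contact_force: [0.4, -0.5, 0.1]
grip_width: 0.0448
grip_force: 0.0
```

```bash
python3 -c "
from h import *
st,im,C=shot('wrist','w5')
for b,a in blobs(im,(12,120,60),(28,255,255),100): print(b,a,atz(C,b,.094)[:2].round(4))
print(rel([.4725,.3315,.057],61.5))"
```

```text
[303.7, 203.5] 1121 [0.4719 0.3306]
([10.2, 15.6, 101.8], [-0.1, -0.1, -0.1])
```

>>> apply_moves(series=[[[10,15.5,0],[0,0,0],45],[[10,15.5,0],[0,0,0],45],[[10,15.5,40],[0,0,0],45],[[10,15.5,75],[0,0,0],45],[[10,15.5,101],[0,0,0],45],[[10,15.5,101],[0,0,0],45],[[10,15.5,101],[0,0,0],45],[[10,15.5,101],[0,0,0],15],[[10,15.5,101],[0,0,0],15],[[10,15.5,101],[0,0,0],15],[[10,15.5,101],[0,0,0],15],[[10,15.5,101],[0,0,0],15]], force=25)

```text
time_s: 36.5
position: [0.4734, 0.3313, 0.0609]
tcp_rot: [0.774, 3.042, -0.002]
contact_force: [-3.2, -7.5, 6.0]
grip_width: 0.0227
grip_force: 24.2
```

```bash
python3 ten.py p4
```

```text
36.5 [0.4734 0.3313 0.0609] 0.022738675704836737 [-3.2 -7.5  6. ] 0.11832109067780903 -0.23108810810742852
```

>>> apply_moves(series=[[[-0.2,-8.3,0],[0,0,-4],15],[[-1.1,-16.6,0],[0,0,-8],15],[[-2.5,-24.8,0],[0,0,-12],15],[[-4.5,-32.9,0],[0,0,-16],15],[[-7,-40.9,0],[0,0,-20],15],[[-10.1,-48.6,0],[0,0,-24],15],[[-13.7,-56.1,0],[0,0,-28],15],[[-17.8,-63.3,0],[0,0,-32],15],[[-20,-66.8,0],[0,0,-34],15],[[-22.4,-70.3,0],[0,0,-36],15],[[-24.9,-73.6,0],[0,0,-38],15],[[-24.9,-73.6,0],[0,0,-38],15]])

```text
time_s: 37.6
position: [0.4594, 0.2564, 0.0609]
tcp_rot: [-0.26, 3.129, 0.003]
contact_force: [-6.3, 5.3, 6.8]
grip_width: 0.0225
grip_force: 25.0
```

```bash
python3 ten.py p5
```

```text
37.6 [0.4594 0.2564 0.0609] 0.02246698288870842 [-6.3  5.3  6.8] 0.11828962256243515 37.38457759381063
```

Same angle as before, so apply the same last step and hold.

>>> apply_moves(series=[[[0,-4,0],[0,0,-2],15],[[-0.2,-8.2,0],[0,0,-4],15],[[-0.4,-11,0],[0,0,-5.3],15],[[-0.5,-13,0],[0,0,-6.3],15],[[-0.5,-13,0],[0,0,-6.3],15],[[-0.5,-13,0],[0,0,-6.3],15],[[-0.5,-13,0],[0,0,-6.3],15],[[-0.5,-13,0],[0,0,-6.3],15],[[-0.5,-13,0],[0,0,-6.3],15],[[-0.5,-13,0],[0,0,-6.3],15],[[-0.5,-13,0],[0,0,-6.3],15],[[-0.5,-13,0],[0,0,-6.3],15]])

```text
time_s: 38.7
position: [0.4618, 0.2441, 0.0609]
tcp_rot: [-0.429, 3.111, 0.003]
contact_force: [-6.9, 3.3, 8.8]
grip_width: 0.0228
grip_force: 25.1
```

```bash
python3 ten.py p6; python3 -c "
from h import *
a=cv2.imread('pics/p2t_full.png').astype(int);b=cv2.imread('pics/p6t_full.png').astype(int)
d=np.abs(a-b)[140:205,160:235].max(2);print(d.mean(),d.max(),np.argwhere(d>60)[:10])
im=cv2.imread('pics/p6t_full.png')[:,:,::-1].copy();print(blobs(im,(0,150,90),(6,255,255),3))"
```

```text
38.7 [0.4618 0.2441 0.0609] 0.02283022449298827 [-6.9  3.3  8.8] 0.11835598954526994 43.4379833409414
1.4935384615384615 38 []
[([349.0, 135.1], 630), ([188.0, 155.1], 16), ([454.3, 243.7], 3)]
```

>>> apply_moves(series=[[[0,0,0],[0,0,0],15],[[0,0,0],[0,0,0],15],[[0,0,0],[0,0,0],15],[[0,0,0],[0,0,0],15],[[0,0,0],[0,0,0],15],[[0,0,0],[0,0,0],15],[[0,0,0],[0,0,0],15],[[0,0,0],[0,0,0],15],[[0,0,0],[0,0,0],15],[[0,0,0],[0,0,0],15],[[0,0,0],[0,0,0],15],[[0,0,0],[0,0,0],15]])

```text
time_s: 39.8
position: [0.4618, 0.2441, 0.0609]
tcp_rot: [-0.429, 3.111, 0.003]
contact_force: [-7.8, 4.2, 8.9]
grip_width: 0.0225
grip_force: 25.1
```

>>> apply_moves(series=[[[0,0,0],[0,0,0],15],[[0,0,0],[0,0,0],15],[[0,0,0],[0,0,0],15],[[0,0,0],[0,0,0],15],[[0,0,0],[0,0,0],15],[[0,0,0],[0,0,0],15],[[0,0,0],[0,0,0],15],[[0,0,0],[0,0,0],15],[[0,0,0],[0,0,0],15],[[0,0,0],[0,0,0],15],[[0,0,0],[0,0,0],15],[[0,0,0],[0,0,0],15]])

```text
time_s: 40.8
position: [0.4618, 0.2441, 0.0608]
tcp_rot: [-0.429, 3.111, 0.003]
contact_force: [-6.7, 4.2, 7.5]
grip_width: 0.0226
grip_force: 25.1
```

The pointer picture is identical to the first proof. Return home, release and lift.

>>> apply_moves(series=[[[-0.3,8.3,0],[0,0,4],15],[[-1.2,16.6,0],[0,0,8],15],[[-2.6,24.8,0],[0,0,12],15],[[-4.6,32.9,0],[0,0,16],15],[[-7.2,40.8,0],[0,0,20],15],[[-10.3,48.6,0],[0,0,24],15],[[-14,56,0],[0,0,28],15],[[-18.1,63.3,0],[0,0,32],15],[[-22.8,70.2,0],[0,0,36],15],[[-27.9,76.7,0],[0,0,40],15],[[-33,82,0],[0,0,43.5],15],[[-33,82,0],[0,0,43.5],15]])

```text
time_s: 41.8
position: [0.4733, 0.331, 0.0609]
tcp_rot: [0.757, 3.045, 0.0]
contact_force: [0.9, -3.7, 4.5]
grip_width: 0.0225
grip_force: 25.0
```

>>> apply_moves(series=[[[0,0,0],[0,0,0],50],[[0,0,0],[0,0,0],50],[[0,0,0],[0,0,0],50],[[0,0,0],[0,0,0],50],[[0,0,-40],[0,0,0],55],[[0,0,-80],[0,0,0],55],[[0,0,-100],[0,0,0],55],[[0,0,-100],[0,0,0],55]])

```text
time_s: 42.47
position: [0.4736, 0.332, 0.1638]
tcp_rot: [0.752, 3.043, 0.009]
contact_force: [0.1, 0.5, -0.2]
grip_width: 0.0552
grip_force: 0.0
```

```bash
python3 chk.py; python3 -c "
from h import *
print(rel([.453,-.287,.16],90))"
```

```text
top [537.5, 146.6] 162 tray z: [ 0.7243 -0.6341] tt z: [ 0.718  -0.6226]
top [389.6, 204.9] 611 tray z: [ 0.5599 -0.2302] tt z: [ 0.5563 -0.2251]
top [429.6, 218.0] 601 tray z: [ 0.5264 -0.334 ] tt z: [ 0.5233 -0.3272]
top [413.8, 245.8] 630 tray z: [ 0.4531 -0.2896] tt z: [ 0.4511 -0.2835]
top [518.8, 362.7] 924 tray z: [ 0.1646 -0.5398] tt z: [ 0.1672 -0.5298]
green [([181.2, 183.6], 1145), ([214.2, 213.1], 3037), ([387.1, 205.6], 221), ([436.7, 201.0], 521), ([410.2, 244.7], 239)]
[0.4726 0.3315 0.1609] 42.5167
([-270.7, -556.4, -0.5], [0.2, 0.2, -27.8])
```

One wheel has been knocked aside to about (0.524, -0.331), still upright on the disc. Go to the nearest wheel first.

>>> apply_moves(series=[[[-271,-556,0],[0,0,-27.8],55],[[-271,-556,0],[0,0,-27.8],55],[[-271,-556,0],[0,0,-27.8],55],[[-271,-556,0],[0,0,-27.8],55],[[-271,-556,0],[0,0,-27.8],55],[[-271,-556,0],[0,0,-27.8],55],[[-271,-556,0],[0,0,-27.8],55],[[-271,-556,0],[0,0,-27.8],55],[[-271,-556,0],[0,0,-27.8],55],[[-271,-556,0],[0,0,-27.8],55],[[-271,-556,0],[0,0,-27.8],55],[[-271,-556,0],[0,0,-27.8],55]])

```text
time_s: 43.52
position: [0.4557, -0.1557, 0.1574]
tcp_rot: [0.001, -3.14, -0.002]
contact_force: [0.9, -0.1, 0.9]
grip_width: 0.0548
grip_force: 0.0
```

>>> apply_moves(series=[[[0,0,0],[0,0,0],55],[[0,0,0],[0,0,0],55],[[0,0,0],[0,0,0],55]])

```text
time_s: 43.77
position: [0.4563, -0.1535, 0.1576]
tcp_rot: [-0.0, -3.14, -0.002]
contact_force: [-0.3, 0.7, 0.6]
grip_width: 0.055
grip_force: 0.0
```

```bash
python3 chkw.py; python3 -c "
from h import *
print(rel([.452,-.2885,.1],90))"
```

```text
wrist [131.6, 193.1] 4761 [ 0.4482 -0.2855] [ 0.4528 -0.2951]
wrist [97.9, 266.3] 4155 [ 0.5183 -0.3282] [ 0.5281 -0.3409]
wrist [230.1, 302.8] 980 [ 0.5557 -0.2048] [ 0.5682 -0.2085]
side [493.6, 144.5] 1884 [1.2691 0.1875] [1.2983 0.2121]
side [357.9, 306.2] 962 [ 0.5537 -0.2349] [ 0.5625 -0.2223]
side [321.7, 347.7] 1222 [ 0.4489 -0.2938] [ 0.4548 -0.2829]
side [369.9, 354.7] 1265 [ 0.5212 -0.336 ] [ 0.5292 -0.3263]
[ 0.4564 -0.153   0.1579] 43.8167
([4.8, -135.8, 58.0], [0.1, -0.1, 0.1])
```

>>> apply_moves(series=[[[1.5,-38,0],[0,0,0],55],[[3,-76,0],[0,0,0],55],[[4.5,-114,0],[0,0,0],55],[[4.5,-135.5,0],[0,0,0],55],[[4.5,-135.5,0],[0,0,0],55],[[4.5,-135.5,35],[0,0,0],55],[[4.5,-135.5,60],[0,0,0],55],[[4.5,-135.5,60],[0,0,0],55],[[4.5,-135.5,60],[0,0,0],55]])

```text
time_s: 44.62
position: [0.4525, -0.2879, 0.0984]
tcp_rot: [0.004, -3.14, -0.003]
contact_force: [0.9, -0.3, 0.1]
grip_width: 0.0549
grip_force: 0.0
```

>>> apply_moves(series=[[[0.5,-1,30],[0,0,0],55],[[0.5,-1,50],[0,0,0],55],[[0.5,-1,57],[0,0,0],55],[[0.5,-1,57],[0,0,0],55],[[0.5,-1,57],[0,0,0],20],[[0.5,-1,57],[0,0,0],20],[[0.5,-1,57],[0,0,0],20],[[0.5,-1,57],[0,0,0],20],[[0.5,-1,57],[0,0,0],20],[[0.5,-1,57],[0,0,0],20]], force=60)

```text
time_s: 45.45
position: [0.4527, -0.2909, 0.0438]
tcp_rot: [-0.002, 3.139, -0.003]
contact_force: [-0.6, 1.9, 8.0]
grip_width: 0.0272
grip_force: 58.5
```

>>> apply_moves(series=[[[0,0,-35],[0,0,0],20],[[0,0,-70],[0,0,0],20],[[0,0,-85],[0,0,0],20],[[-5,36,-85],[0,0,0],20],[[-10,72,-85],[0,0,0],20],[[-15,108,-85],[0,0,0],20],[[-20,144,-85],[0,0,0],20],[[-25,180,-85],[0,0,0],20],[[-30,216,-85],[0,0,0],20],[[-34,254,-85],[0,0,0],20],[[-34,254,-85],[0,0,0],20],[[-34,254,-85],[0,0,0],20]])

```text
time_s: 46.45
position: [0.4858, -0.0348, 0.1274]
tcp_rot: [-0.007, 3.141, -0.001]
contact_force: [0.0, -0.8, -5.0]
grip_width: 0.0268
grip_force: 61.0
```

>>> apply_moves(series=[[[0,0,35],[0,0,0],20],[[0,0,70],[0,0,0],20],[[0,0,92],[0,0,0],20],[[0,0,98],[0,0,0],20],[[0,0,100],[0,0,0],20],[[0,0,102],[0,0,0],20],[[0,0,103.5],[0,0,0],20],[[0,0,105],[0,0,0],20],[[0,0,105],[0,0,0],20],[[0,0,105],[0,0,0],20]])

```text
time_s: 47.28
position: [0.4869, -0.0372, 0.0238]
tcp_rot: [-0.001, 3.138, -0.003]
contact_force: [-3.8, -1.3, 8.3]
grip_width: 0.0268
grip_force: 62.4
```

>>> apply_moves(series=[[[0,0,-1],[0,0,0],55],[[0,0,-1],[0,0,0],55],[[0,0,-1],[0,0,0],55],[[0,0,-40],[0,0,0],55],[[0,0,-80],[0,0,0],55],[[0,0,-95],[0,0,0],55],[[-14,-38,-95],[0,0,0],55],[[-28,-76,-95],[0,0,0],55],[[-42,-114,-95],[0,0,0],55],[[-56,-152,-95],[0,0,0],55],[[-70,-191,-95],[0,0,0],55],[[-70,-191,-95],[0,0,0],55]])

```text
time_s: 48.28
position: [0.5575, -0.2342, 0.1163]
tcp_rot: [0.006, 3.139, -0.005]
contact_force: [-1.6, 1.3, -0.0]
grip_width: 0.0546
grip_force: 0.0
```

>>> apply_moves(series=[[[0,0,0],[0,0,0],55],[[0,0,0],[0,0,0],55],[[0,0,0],[0,0,0],55]])

```text
time_s: 48.53
position: [0.5556, -0.2264, 0.1168]
tcp_rot: [0.002, -3.141, -0.001]
contact_force: [-0.6, 0.2, 0.1]
grip_width: 0.055
grip_force: 0.0
```

```bash
python3 chk.py; python3 chkw.py; python3 -c "
from h import *
print(rel([.557,-.2285,.0415],90))"
```

```text
top [537.5, 146.6] 162 tray z: [ 0.7243 -0.6341] tt z: [ 0.718  -0.6226]
top [319.1, 227.0] 227 tray z: [ 0.4993 -0.0446] tt z: [ 0.4966 -0.0423]
top [518.5, 362.9] 946 tray z: [ 0.1641 -0.539 ] tt z: [ 0.1667 -0.529 ]
green [([199.6, 207.0], 5042), ([374.8, 200.1], 60)]
[ 0.5557 -0.2263  0.1169] 48.5833
wrist [521.2, 119.6] 4964 [ 0.4843 -0.0568] [ 0.4843 -0.0421]
wrist [141.2, 170.6] 6965 [ 0.5219 -0.3296] [ 0.5251 -0.3384]
wrist [279.6, 214.2] 6762 [ 0.5548 -0.2296] [ 0.5609 -0.2299]
side [491.5, 143.5] 1935 [1.268  0.1952] [1.2971 0.22  ]
side [288.8, 258.7] 603 [ 0.4759 -0.0626] [ 0.4825 -0.0451]
side [357.5, 306.1] 963 [ 0.5531 -0.2344] [ 0.5619 -0.2218]
side [370.1, 354.7] 1260 [ 0.5215 -0.3362] [ 0.5295 -0.3265]
[ 0.5558 -0.2263  0.1169] 48.6333
([-1.1, -2.0, 75.4], [-0.0, 0.0, 0.1])
```

>>> apply_moves(series=[[[-1,-2.5,30],[0,0,0],55],[[-1,-2.5,60],[0,0,0],55],[[-1,-2.5,74],[0,0,0],55],[[-1,-2.5,74],[0,0,0],55],[[-1,-2.5,74],[0,0,0],55],[[-1,-2.5,74],[0,0,0],20],[[-1,-2.5,74],[0,0,0],20],[[-1,-2.5,74],[0,0,0],20],[[-1,-2.5,74],[0,0,0],20],[[-1,-2.5,74],[0,0,0],20],[[-1,-2.5,74],[0,0,0],20]])

```text
time_s: 49.6
position: [0.5578, -0.23, 0.0447]
tcp_rot: [-0.001, 3.139, -0.002]
contact_force: [-0.4, 1.9, 6.6]
grip_width: 0.027
grip_force: 58.6
```

>>> apply_moves(series=[[[0,0,-35],[0,0,0],20],[[0,0,-70],[0,0,0],20],[[0,0,-85],[0,0,0],20],[[-9,37,-85],[0,0,0],20],[[-18,74,-85],[0,0,0],20],[[-27,111,-85],[0,0,0],20],[[-36,148,-85],[0,0,0],20],[[-45,185,-85],[0,0,0],20],[[-53,220,-85],[0,0,0],20],[[-53,220,-85],[0,0,0],20],[[-53,220,-85],[0,0,0],20],[[-53,220,-85],[0,0,0],20]])

```text
time_s: 50.6
position: [0.6096, -0.0101, 0.1277]
tcp_rot: [0.001, -3.141, 0.001]
contact_force: [-0.1, -0.5, -5.0]
grip_width: 0.0269
grip_force: 61.2
```

Contact is expected near TCP z = 0.0247, 103 mm down.

>>> apply_moves(series=[[[0,0,35],[0,0,0],20],[[0,0,70],[0,0,0],20],[[0,0,92],[0,0,0],20],[[0,0,98],[0,0,0],20],[[0,0,100],[0,0,0],20],[[0,0,102],[0,0,0],20],[[0,0,103.5],[0,0,0],20],[[0,0,104.5],[0,0,0],20],[[0,0,104.5],[0,0,0],20],[[0,0,104.5],[0,0,0],20]])

```text
time_s: 51.43
position: [0.6107, -0.0104, 0.0247]
tcp_rot: [-0.001, 3.139, -0.002]
contact_force: [-1.4, -1.5, 3.6]
grip_width: 0.0268
grip_force: 62.1
```

>>> apply_moves(series=[[[0,0,-0.5],[0,0,0],55],[[0,0,-1],[0,0,0],55],[[0,0,-1],[0,0,0],55],[[0,0,-40],[0,0,0],55],[[0,0,-80],[0,0,0],55],[[0,0,-100],[0,0,0],55],[[10,-38,-105],[0,0,0],55],[[20,-76,-105],[0,0,0],55],[[30,-114,-105],[0,0,0],55],[[40,-152,-105],[0,0,0],55],[[50,-190,-105],[0,0,0],55],[[60,-228,-105],[0,0,0],55]])

```text
time_s: 52.43
position: [0.5492, -0.2396, 0.1283]
tcp_rot: [-0.001, 3.141, -0.0]
contact_force: [0.4, 0.8, 0.0]
grip_width: 0.055
grip_force: 0.0
```

>>> apply_moves(series=[[[10,-38,0],[0,0,0],55],[[20,-76,0],[0,0,0],55],[[26,-94,0],[0,0,0],55],[[26,-94,0],[0,0,0],55],[[26,-94,0],[0,0,0],55],[[26,-94,0],[0,0,0],55]])

```text
time_s: 52.93
position: [0.5242, -0.3311, 0.1281]
tcp_rot: [0.002, -3.142, -0.001]
contact_force: [-0.2, 0.4, 0.3]
grip_width: 0.0551
grip_force: 0.0
```

```bash
python3 chkw.py; python3 -c "
from h import *
print(rel([.5245,-.332,.0415],90))"
```

```text
wrist [281.5, 208.3] 6166 [ 0.522 -0.333] [ 0.5277 -0.3331]
side [492.4, 143.9] 1922 [1.2686 0.1921] [1.2978 0.2168]
side [332.3, 238.4] 541 [ 0.5957 -0.036 ] [ 0.6057 -0.0178]
side [288.8, 258.7] 603 [ 0.4759 -0.0626] [ 0.4825 -0.0451]
side [370.1, 354.7] 1263 [ 0.5215 -0.3362] [ 0.5295 -0.3265]
[ 0.5244 -0.3307  0.1282] 52.9833
([-0.0, -1.4, 86.7], [0.0, 0.0, 0.1])
```

>>> apply_moves(series=[[[0.5,-2,35],[0,0,0],55],[[0.5,-2,70],[0,0,0],55],[[0.5,-2,85],[0,0,0],55],[[0.5,-2,85],[0,0,0],55],[[0.5,-2,85],[0,0,0],55],[[0.5,-2,85],[0,0,0],20],[[0.5,-2,85],[0,0,0],20],[[0.5,-2,85],[0,0,0],20],[[0.5,-2,85],[0,0,0],20],[[0.5,-2,85],[0,0,0],20],[[0.5,-2,85],[0,0,0],20]])

```text
time_s: 53.95
position: [0.5244, -0.334, 0.0454]
tcp_rot: [-0.001, 3.139, -0.002]
contact_force: [-1.0, 3.0, 7.1]
grip_width: 0.0267
grip_force: 58.6
```

>>> apply_moves(series=[[[0,0,-35],[0,0,0],20],[[0,0,-70],[0,0,0],20],[[0,0,-85],[0,0,0],20],[[1,38,-85],[0,0,0],20],[[2,76,-85],[0,0,0],20],[[4,114,-85],[0,0,0],20],[[5,152,-85],[0,0,0],20],[[6,190,-85],[0,0,0],20],[[7,228,-85],[0,0,0],20],[[8,266,-85],[0,0,0],20],[[9,304,-85],[0,0,0],20],[[10,342,-85],[0,0,0],20]])

```text
time_s: 54.95
position: [0.5128, 0.0098, 0.1288]
tcp_rot: [-0.001, 3.141, -0.0]
contact_force: [2.3, 0.2, -4.5]
grip_width: 0.0264
grip_force: 60.9
```

>>> apply_moves(series=[[[1,30,0],[0,0,0],20],[[3,56,0],[0,0,0],20],[[3,56,0],[0,0,0],20],[[3,56,0],[0,0,0],20],[[3,56,0],[0,0,0],20]])

```text
time_s: 55.37
position: [0.5103, 0.0637, 0.1285]
tcp_rot: [-0.001, 3.141, -0.001]
contact_force: [0.1, -0.0, -3.8]
grip_width: 0.027
grip_force: 61.1
```

>>> apply_moves(series=[[[0,0,35],[0,0,0],20],[[0,0,70],[0,0,0],20],[[0,0,92],[0,0,0],20],[[0,0,98],[0,0,0],20],[[0,0,100],[0,0,0],20],[[0,0,102],[0,0,0],20],[[0,0,103.5],[0,0,0],20],[[0,0,104.5],[0,0,0],20],[[0,0,104.5],[0,0,0],20],[[0,0,104.5],[0,0,0],20]])

```text
time_s: 56.2
position: [0.5114, 0.0636, 0.0254]
tcp_rot: [-0.001, 3.138, -0.001]
contact_force: [-2.8, -2.7, 6.4]
grip_width: 0.0265
grip_force: 62.2
```

>>> apply_moves(series=[[[0,0,-0.5],[0,0,0],55],[[0,0,-1],[0,0,0],55],[[0,0,-1],[0,0,0],55],[[0,0,-40],[0,0,0],55],[[0,0,-80],[0,0,0],55],[[0,0,-120],[0,0,0],55],[[10,30,-150],[0,0,0],55],[[20,70,-160],[0,0,0],55],[[40,105,-160],[0,0,0],55],[[60,140,-160],[0,0,0],55],[[80,175,-160],[0,0,0],55],[[100,210,-160],[0,0,0],55]])

```text
time_s: 57.2
position: [0.4089, 0.2755, 0.1839]
tcp_rot: [-0.001, 3.141, 0.001]
contact_force: [0.5, 0.6, 0.2]
grip_width: 0.0548
grip_force: 0.0
```

>>> apply_moves(series=[[[0,0,0],[0,0,0],55],[[0,0,0],[0,0,0],55],[[0,0,0],[0,0,0],55],[[0,0,0],[0,0,0],55]])

```text
time_s: 57.53
position: [0.4108, 0.2731, 0.1836]
tcp_rot: [0.001, 3.141, -0.0]
contact_force: [0.5, -0.3, 0.1]
grip_width: 0.0548
grip_force: 0.0
```

```bash
python3 chk.py; python3 -c "
from h import *
shot('top','fin',(90,100,490,310),2)
T=cam('top');im=cv2.imread('pics/t_full.png')[:,:,::-1].copy()
a=cv2.imread('pics/top0.png')[:,:,::-1].copy()
print(blobs(a,(0,150,90),(6,255,255),3),blobs(im,(0,150,90),(6,255,255),3))"
```

```text
top [537.5, 146.6] 162 tray z: [ 0.7243 -0.6341] tt z: [ 0.718  -0.6226]
top [305.0, 185.7] 527 tray z: [ 0.6086 -0.0081] tt z: [ 0.6041 -0.0065]
top [276.9, 222.3] 532 tray z: [0.5103 0.0652] tt z: [0.5074 0.0657]
top [315.4, 232.3] 539 tray z: [ 0.4853 -0.0349] tt z: [ 0.4828 -0.0328]
top [518.9, 362.7] 913 tray z: [ 0.1646 -0.5401] tt z: [ 0.1672 -0.53  ]
green [([178.4, 185.5], 1320), ([218.4, 206.2], 2203), ([388.8, 205.3], 921), ([434.7, 206.3], 916), ([413.0, 245.5], 957)]
[0.4109 0.273  0.1836] 57.5833
[([349.0, 135.1], 631), ([188.2, 155.8], 20), ([371.7, 241.7], 3)] [([349.0, 135.1], 632), ([188.2, 155.8], 20)]
```

View pics/fin.png

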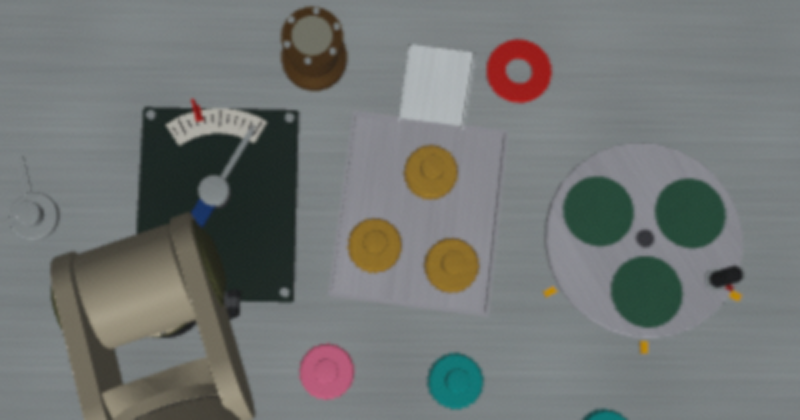

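The final view shows the three wheels upright in the tray at (431,172), (375,245) and (452,265). The turntable mark at (729,288) is on the third tick, the pointer at (255,130) is home, and the flag at (197,110) and the bystanders have not moved. Handing in.

```bash
python3 -c "
from bench import bot
print(bot.close_job())"
```

```text
the job is handed in; nothing more can be done
None
```

The job is handed in with every step carried out: both proofs were held at the flag for over two seconds, all three thumbwheels are upright in the tray, the turntable is on its third detent, the tensioner arm is home, and the flag and bystanders look unmoved; no verdict came back.

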